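# Make up a tuner kit and a grounding kit from the shack's stock

## Robot

A 7-joint arm with a two-finger parallel gripper is mounted at the origin on the work surface. World frame = base frame: x ahead of the robot, y to its left, z up, the work surface at z = 0. Lengths are in mm, angles in rad, forces in N, time in s.
With the tool pointing down it reaches from about 425 to 950 mm from the base axis. Payload 4.7 kg.
Tool frame: the origin (TCP) lies midway between the tips of the shut fingers; the grasp point (between the pads) lies robot.pinch_z behind it (robot.pinch_z is the distance from the TCP to the grasp point, in mm); z points along the fingers, y is the line along which they close (so a half turn about z gives the same grasp; the last joint's range is limited). The gripper opens to 87 mm and grips with 3 to 60 N. Pads are 19 mm wide; open, the fingers measure 117 mm over their backs; the gripper's body (75 mm by 190 mm) begins 51 mm behind the grasp point.
Start: joints at [1.141, 0.469, -0.049, 1.532, 0.024, 1.141, -0.082], TCP at [263.405, -621.507, 184.073] pointing down, gripper open.
Joint ranges: [-2.59, 2.59], [-0.33, 1.99], [-1.39, 1.29], [0.1, 2.45], [-1.04, 4.18], [0.21, 1.99], [-2.66, 2.66]. Speed limits (rad/s): [2.57, 2.57, 3.14, 3.14, 3.14, 3.14, 3.14].

## Interface

Orientations are given as a rotation vector (axis times angle).
In Python, from bench import robot gives the robot as it stands.
- The arm moves only by the tool jog_arm, never from a script. Its argument "motion" is a list of rows, each an object with "translation": the shift along the tool's x, y, z as a fraction of full scale, a list of three; "twist": the turn, a rotation vector about the tool's x, y, z as a fraction of full scale, a list of three; "hand": the closure, from 0 (fully open) to 1 (shut). In form: [{"translation": [dx, dy, dz], "twist": [rx, ry, rz], "hand": hand}, ...]. A call has 1 to 10 rows; each row is the pose to reach, as a shift and turn from the pose commanded when the call began, along the tool's axes at that moment; what a row does not reach only later rows make up. Full scale, the value 1, is 40 cm for a shift and 30 degrees for a turn. A row lasts 1/12 s, in which the tool goes at most 41.7 mm and 7.16 degrees, less where a joint would pass 70% of its speed; a pose out of reach is approached as far as the arm can. A call with a number of a shift or a turn outside -1 to 1 is refused whole. A call with a gripper value outside its range is refused whole. The fingers move at their own pace and stop on an object; "force" is the grip in N (left out, the last holds). Time passes only in rows, so rows that repeat a pose let the fingers close. It gives the time, the measured TCP pose, the force, the opening and the grip force at its end, in the units of the state.
- robot.state(): the state, without advancing time (a new reading comes with each control period).
- robot.grab_frame(name): name is "scene" or "top" or "wrist"; returns (picture, depth): 384x512x3 uint8, red, green, blue; 384x512 float32, mm along the optical axis (not along the pixel's ray), 0 where there is no reading.
- robot.camera_params(name): a dict with "fov_y" (degrees; the focal length in pixels is half the picture's height over the tangent of half this angle, whatever the lens; pixels are square), "cx", "cy" (the principal point, pixels), "k1" (the pictures are not rectified: a ray, as slopes to the right and down, at radius r is drawn at 1 + k1 r^2 times it, then the intrinsics apply), "R" (3x3) and "t" (3): a world point X has camera coordinates R X + t; the wrist camera has in their place "hand_eye" (4x4, takes a point from camera to tool coordinates, whose origin is the TCP and whose axes are the flange's). Camera axes: x right, y down, z forward; pixel columns grow to the right and rows downward; lengths in mm; the calibration is good to about 2 mm. A picture is of the moment at which its call begins: read the wrist's pose just before it. camera_params takes no time and is no camera call.
- robot.sign_off(): hands the job in; it is judged then, once.
The state is a dict: "t": time; "joint_pos": joint angles; "joint_velocities": joint speeds; "effort": joint torques, N m; "eef_pos": TCP position; "eef_rot": TCP orientation; "force": force on the tool from outside, world axes, zero at the start; "wrist_torque": the same for the moment, N m; "width": finger opening in mm; "grasp_force": force on a finger pad.
Only numpy, scipy, OpenCV 4.12 (cv2) and the standard library are available. Lean on these libraries where they do the work, as an engineer would, in place of code of your own. Each camera call takes 0.05 s, during which the arm holds its last target. There are 200 camera calls.

## Task

Make up two kits from the stock on the tiled shelf, setting each part down without dropping it. For the antenna tuner, lay the black ferrite rod and the brown mica capacitor in the tipped clear bin, side by side, the rod lengthwise along the bin's bottom lip and the capacitor flat on the bin's floor with its terminals up, so that both rest against the lip. For the grounding kit, put the copper bar, the spanner and the ground-rod clamp in the blue tray, each right way up and flat on the tray's floor, none on top of another; leave the crystal holder and the green doorknob capacitor where they are.

Things in the scene. Friction and masses are not known exactly. Their poses are not given: they have to be found in the camera images.
- ferrite_rod: Black ferrite rod, plain round bar, diameter 12, length 80 mm, about 45 g. Origin at its middle on its axis (6 mm above the shelf at the start); x runs along the rod. It rolls down a slope.
- mica_capacitor: Brown mica transmitting capacitor: flat square moulded block 46 x 46 mm and 22 mm thick, with two brass screw terminals on its top face (12 mm across, on the y axis at +-15.5 mm, thin studs reaching 32 mm above the underside). Origin at the centre of the underside; z out of the top, x and y square to the sides. About 95 g.
- ground_bar: Copper grounding bar 120 x 25 mm, 6 mm thick (along x, across y), standing on two red insulating feet 24 mm across and 20 mm tall, 45 mm either side of the middle, and fixed to it, with two bolt heads 3.5 mm high on top. The copper lies from 20 to 26 mm above the underside. Origin at the centre of the underside of the feet; z up. About 0.2 kg.
- spanner: Steel combination spanner 150 mm long, lying flat along x: shank 17 mm wide and 7 mm thick, open jaw 38 mm wide at the +x end, ring 32 mm across at the -x end (both 8 mm thick). Origin at mid-length on the underside; z up. About 0.1 kg.
- rod_clamp: Bronze (brass-yellow) ground-rod clamp lying flat, 18 mm thick, 59 mm long: a round eye 34 mm across centred 10 mm to -x of the origin, with a 22 mm hole, a boss 20 mm wide from x = 4 to 20 mm, and a steel hexagon bolt head 16 mm across, out to x = 32 mm. Origin on the underside; z up. About 85 g.
- kit_bin: Fixed clear tilting bin, tipped forward on a grey cradle, orange label on its lip. Inside 210 mm wide (y), 115 mm lip to back. Slick floor falls 30 deg to the front (-x), from x 50, z 73 to x -50, z 16 mm, where a 16 mm lip (8 mm flange outside) stands square to it. Walls 3 mm; sides 20, back 16 mm high. Parts slide or roll to the lip. Origin on the shelf under its middle; x to its high back, z up.
- kit_tray: Fixed kit tray: blue open flat tray, 216 mm (x) by 176 mm (y) outside and 20 mm high; walls and floor 3 mm thick. Origin at the centre of its underside; z up.
- crystal_holder: Silver crystal holder, a flat metal can 32 x 30 x 12 mm with two thin pins at its +x end. Bystander. Origin near its middle on the underside.
- doorknob_capacitor: Pale green round ceramic doorknob capacitor, 38 mm across and 26 mm high, standing on one of its brass end faces. Bystander. Origin at the centre of its underside.
Mind the look-alikes: they are no part of the job. Of the things that look like the spanner, take the one that is farthest from the robot's base at the start.

How it is judged:
By the outcome, as a careful person would: the job done as asked, in the order asked, and still so for the second after the job is handed in, with the robot touching nothing.
It also fails if it takes over 128 s, if anything falls off the work surface, if the arm or the gripper's body presses on something with over 40 N, if the wrist force passes 120 N, or if a joint passes its speed limit or range.

## Working session

There is one attempt and no reset: what is moved stays moved. The work goes in short steps, Python scripts to look and compute and a tool call to move; the robot and the scene stay as the last step left them, time stands still between calls to the robot, and variables do not carry over. Pictures are saved under pics/ and viewed, at most 14 in all, crops included, and the job is handed in when it is done.

Besides the shell and the picture viewer there is one more tool, called as name(argument=value, ...), one argument or row to a line, values as JSON. jog_arm: Moves the arm, as the interface text tells. Its arguments: {"type":"object","properties":{"motion":{"type":"array"},"force":{"type":"number"}},"required":["motion"]}

```bash
mkdir -p pics; ls
python3 - <<'E'
from bench import robot
import cv2,numpy as np
print(robot.state()); print(robot.pinch_z)
for n in("scene","top","wrist"):
    p,d=robot.grab_frame(n); np.savez(f"{n}0.npz",p=p,d=d)
    cv2.imwrite(f"pics/{n}0.png",p[:,:,::-1]); print(n,robot.camera_params(n))
a=cv2.imread("pics/scene0.png")
E
```

```text
pics
{'t': 0.0, 'joint_pos': array([ 1.14109058,  0.46950301, -0.04860444,  1.53372225,  0.02411712,
        1.14095994, -0.08228535]), 'joint_velocities': array([ 0.00077191,  0.00102215,  0.00068548,  0.00037533, -0.00111878,
       -0.00078564,  0.00017913]), 'effort': array([ 5.84203262e-04, -5.07968795e+01, -8.02390021e-02, -2.36152482e+01,
       -6.12348318e-02,  3.79407126e-02,  1.89957336e-04]), 'eef_pos': array([ 263.09912338, -620.8726422 ,  182.9460341 ]), 'eef_rot': array([-3.07679002e+00, -6.25086964e-01,  7.55524062e-04]), 'force': array([ 0.0654339 , -0.18603818,  0.34668358]), 'wrist_torque': array([ 0.03252364,  0.00522742, -0.00967027]), 'grasp_force': 0.0, 'width': 86.88908303830065}
18.700000000000003
scene {'fov_y': 47.879101855077515, 'cx': 247.7411731242593, 'cy': 194.33796976384326, 'k1': 0.04148305121937941, 'R': array([[-0.58566858,  0.81032602, -0.01908041],
       [ 0.46062647,  0.31336694, -0.83043628],
       [-0.66694495, -0.49514938, -0.55678679]]), 't': array([ 257.32046278, -151.95391494, 1346.06911404])}
top {'fov_y': 57.53801479108664, 'cx': 260.351243780335, 'cy': 197.9118250550263, 'k1': -0.0056409333198915714, 'R': array([[-0.00361298, -0.999968  ,  0.007138  ],
       [-0.98989081,  0.00256431, -0.14180836],
       [ 0.14178551, -0.0075782 , -0.98986839]]), 't': array([-14.95213597, 429.71162726, 914.13174822])}
wrist {'fov_y': 69.42427904329072, 'cx': 255.7773979964186, 'cy': 188.83039417272616, 'k1': -0.03106386395203693, 'hand_eye': array([[-1.87445041e-04, -9.65283787e-01, -2.61203323e-01,
         7.13021756e+01],
       [ 9.99999416e-01, -4.59057447e-04,  9.78838158e-04,
         2.78461115e-01],
       [-1.06476393e-03, -2.61202987e-01,  9.65283309e-01,
        -1.99336258e+02],
       [ 0.00000000e+00,  0.00000000e+00,  0.00000000e+00,
         1.00000000e+00]])}
```

View pics/scene0.png

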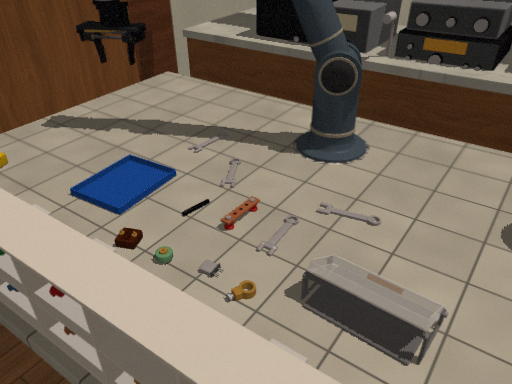

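View pics/top0.png

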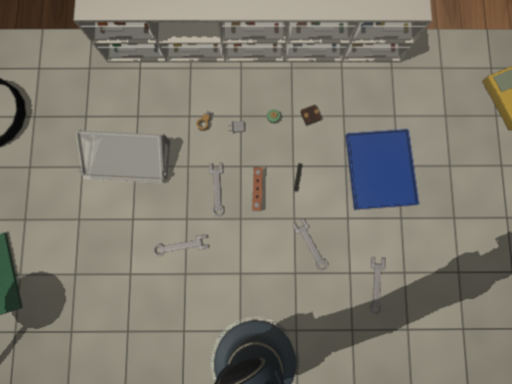

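The scene view shows the bin with its orange lip label on the robot's side (385,282). The top view shows +x up and +y left. Positions in it:

| Thing | Pixel (top view) |
|---|---|
| Rod | (298,177) |
| Mica capacitor | (312,115) |
| Copper bar | (258,188) |
| Clamp | (204,121) |
| Tray | (382,169) |
| Bin | (124,157) |
| Four spanners | (217,188), (182,245), (311,245), (377,285) |

```bash
cat > h.py <<'E'
import numpy as np, cv2
from bench import robot
from scipy.spatial.transform import Rotation as Ro
def cam(name,st=None):
    c=robot.camera_params(name); f=192/np.tan(np.radians(c["fov_y"]/2))
    K=np.array([[f,0,c["cx"]],[0,f,c["cy"]],[0,0,1]]); D=np.array([c["k1"],0,0,0.])
    if name=="wrist":
        H=np.array(c["hand_eye"]); T=Ro.from_rotvec(st["eef_rot"]).as_matrix()
        A=T@H[:3,:3]; o=T@H[:3,3]+st["eef_pos"]
    else: A=np.array(c["R"]).T; o=-A@np.array(c["t"])
    return K,D,A,o
def rays(C,uv):
    K,D,A,o=C; n=cv2.undistortPoints(np.float64(uv).reshape(-1,1,2),K,D)[:,0]
    return o,np.c_[n,np.ones(len(n))]@A.T
def plane(C,uv,z):
    o,d=rays(C,uv); return o+d*((z-o[2])/d[:,2])[:,None]
def depthpts(C,uv,dep):
    o,d=rays(C,uv); u=np.int32(np.round(uv)); return o+d*dep[u[:,1],u[:,0]][:,None]
def proj(C,X):
    K,D,A,o=C; r,_=cv2.Rodrigues(A.T); return cv2.projectPoints(np.float64(X).reshape(-1,1,3),r,-A.T@o,K,D)[0][:,0]
def tri(C1,u1,C2,u2):
    o1,d1=rays(C1,[u1]);o2,d2=rays(C2,[u2]);M=np.c_[d1[0],-d2[0]]
    s=np.linalg.lstsq(M,o2-o1,rcond=None)[0];a=o1+s[0]*d1[0];b=o2+s[1]*d2[0]
    return (a+b)/2,np.linalg.norm(a-b)
def blobs(mask,amin=30):
    cs,_=cv2.findContours(np.uint8(mask)*255,cv2.RETR_EXTERNAL,cv2.CHAIN_APPROX_NONE)
    return sorted([c for c in cs if cv2.contourArea(c)>amin],key=cv2.contourArea,reverse=True)
def tool(x,y,z,yaw,tilt=0):
    # tool x axis heads along yaw (deg); tilt leans tool z toward +heading (deg)
    R=Ro.from_euler('z',yaw,degrees=True)*Ro.from_rotvec([np.pi,0,0])*Ro.from_euler('y',tilt,degrees=True)
    return np.array([x,y,z]),R
def go(p,R,st=None):
    st=st or robot.state(); R0=Ro.from_rotvec(st["eef_rot"])
    print("tr",np.round(R0.inv().apply(p-st["eef_pos"])/400,4),"tw",np.round((R0.inv()*R).as_rotvec(degrees=True)/30,3))
def shot(tag,name="wrist"):
    st=robot.state(); p,d=robot.grab_frame(name); cv2.imwrite(f"pics/{tag}.png",p[:,:,::-1])
    np.savez(tag+".npz",p=p,d=d,pos=st["eef_pos"],rot=st["eef_rot"]); return p,d,cam(name,st)
E
python3 - <<'E'
from h import *
T=cam("top");z=np.load("top0.npz");p=z["p"];d=z["d"];hsv=cv2.cvtColor(p,cv2.COLOR_RGB2HSV)
S=cam("scene");ds=np.load("scene0.npz")["d"]
print("cams",T[3],S[3])
H,s,v=[hsv[:,:,i].astype(int) for i in range(3)]
m={"blue":((H>100)&(H<130)&(s>150),3),"sat":((s>100)&((H<35)|(H>170)),10),"dark":((v<60),0),"green":((H>35)&(H<90)&(s>60),20)}
for k,(mm,zz) in m.items():
    mm=mm.copy(); mm[:62]=0; mm[300:]=0
    for c in blobs(mm,12)[:8]:
        r=cv2.minAreaRect(c); u=np.array(r[0]); X=plane(T,[u],zz)[0]; D=depthpts(T,[u],d)[0]
        print(k,np.round(u),np.round(r[1],1),round(r[2]),"plane",np.round(X),"depth",np.round(D))
for u in [(217,188),(182,245),(311,245),(377,285)]: 
    X=plane(T,[u],5)[0]; print("sp",u,np.round(X),round(np.hypot(*X[:2])))
E
python3 -c "
import cv2;a=cv2.imread('pics/top0.png')[90:220,60:330];cv2.imwrite('pics/topcrop.png',cv2.resize(a,None,fx=2.9,fy=2.9,interpolation=cv2.INTER_CUBIC))"
```

```text
cams [295.70292888  -9.12610189 965.9135542 ] [1118.45250587  505.60915449  628.1952305 ]
blue [382. 170.] [73.6 58.8] 83 plane [ 512. -361.    3.] depth [ 513. -362.    1.]
sat [497.  98.] [63. 28.] 90 plane [ 725. -705.   10.] depth [ 718. -693.   26.]
sat [257. 188.] [ 8.5 42.1] 2 plane [460.  -8.  10.] depth [457.  -8.  26.]
sat [204. 122.] [10.6 15.6] 45 plane [652. 144.  10.] depth [655. 145.   3.]
sat [306. 115.] [11.2  5.4] 63 plane [ 671. -148.   10.] depth [ 665. -146.   26.]
sat [316. 111.] [4.9 5.4] 27 plane [ 683. -176.   10.] depth [ 675. -172.   29.]
sat [273. 114.] [4.9 4.2] 45 plane [674. -54.  10.] depth [668. -53.  26.]
dark [ 14. 112.] [66. 27.] 90 plane [686. 695.   0.] depth [686. 695.   1.]
dark [ 12. 266.] [66. 15.] 90 plane [249. 656.   0.] depth [250. 648.  11.]
dark [298. 177.] [ 3.  25.3] 10 plane [ 494. -122.    0.] depth [ 492. -121.   11.]
dark [474. 271.] [74.9  6. ] 3 plane [ 232. -597.    0.] depth [ 232. -599.   -2.]
dark [166. 140.] [7.2 3.6] 34 plane [600. 252.   0.] depth [586. 240.  45.]
dark [510. 250.] [34.1  1.5] 84 plane [ 287. -703.    0.] depth [ 287. -702.    2.]
green [ 10. 266.] [65. 19.] 90 plane [249. 650.  20.] depth [249. 656.  12.]
green [273. 116.] [10.6 10.6] 45 plane [667. -53.  20.] depth [664. -53.  27.]
sp (217, 188) [462. 104.   5.] 473
sp (182, 245) [304. 197.   5.] 363
sp (311, 245) [ 303. -154.    5.] 340
sp (377, 285) [ 196. -329.    5.] 383
```

View pics/topcrop.png

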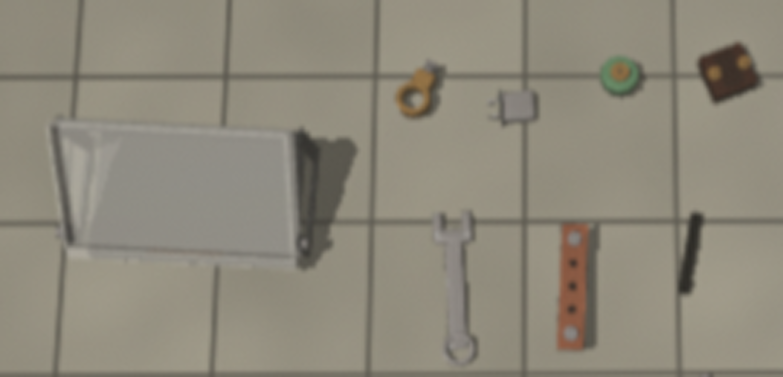

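The enlarged crop shows the bin with its lip at the bottom, about 4° off square, and the spanner at crop (457,290), the farthest one at 473 mm. It also shows the bar (574,287), rod (691,253), mica capacitor (728,72) and clamp (418,92).

Run:
```python
from h import *
go(*tool(500,-90,200,-9))
z=np.load("top0.npz");T=cam("top")
for u in [(90,150),(120,140),(120,155),(120,165),(120,172),(150,150),(150,170),(110,176),(130,178),(382,170),(365,150)]:
    print(u,np.round(depthpts(T,[u],z["d"])[0],1))
```

```text
tr [ 1.0632 -0.9915 -0.0405] tw [-3.000e-03  1.000e-03  1.065e+00]
(90, 150) [559.  443.2  47.9]
(120, 140) [581.1 356.5  65.8]
(120, 155) [546.2 363.4  43.4]
(120, 165) [521.8 367.4  29.7]
(120, 172) [504.9 371.2  17.6]
(150, 150) [557.5 280.2  51.9]
(150, 170) [508.3 285.8  26.6]
(110, 176) [491.5 393.7  28. ]
(130, 178) [486.2 339.6  26.2]
(382, 170) [ 512.8 -361.     0.8]
(365, 150) [ 570.9 -315.1    1.9]
```

jog_arm(
  motion=[
    {"translation": [0.7, -0.65, -0.03], "twist": [0, 0, 1.0], "hand": 0},
    {"translation": [0.7, -0.65, -0.03], "twist": [0, 0, 1.0], "hand": 0},
    {"translation": [0.7, -0.65, -0.03], "twist": [0, 0, 1.0], "hand": 0},
    {"translation": [0.7, -0.65, -0.03], "twist": [0, 0, 1.0], "hand": 0},
    {"translation": [0.7, -0.65, -0.03], "twist": [0, 0, 1.0], "hand": 0},
    {"translation": [0.7, -0.65, -0.03], "twist": [0, 0, 1.0], "hand": 0},
    {"translation": [0.7, -0.65, -0.03], "twist": [0, 0, 1.0], "hand": 0},
    {"translation": [0.7, -0.65, -0.03], "twist": [0, 0, 1.0], "hand": 0},
    {"translation": [0.7, -0.65, -0.03], "twist": [0, 0, 1.0], "hand": 0},
    {"translation": [0.7, -0.65, -0.03], "twist": [0, 0, 1.0], "hand": 0},
  ],
)

```text
t: 0.98
eef_pos: [423.1, -265.0, 196.4]
eef_rot: [-3.134, 0.175, -0.003]
force: [-0.1, 0.6, -0.4]
width: 87.0
grasp_force: 0.0
```

Run:
```python
from h import *
print(robot.state()["t"],robot.state()["eef_pos"]); go(*tool(500,-90,200,-9))
```

```text
0.9833 [ 423.10766603 -265.035638    196.38202956]
tr [ 0.1423 -0.4563 -0.0073] tw [-0.006 -0.003  0.087]
```

jog_arm(
  motion=[
    {"translation": [0.14, -0.456, -0.008], "twist": [0, 0, 0.08], "hand": 0},
    {"translation": [0.14, -0.456, -0.008], "twist": [0, 0, 0.08], "hand": 0},
    {"translation": [0.14, -0.456, -0.008], "twist": [0, 0, 0.08], "hand": 0},
    {"translation": [0.14, -0.456, -0.008], "twist": [0, 0, 0.08], "hand": 0},
    {"translation": [0.14, -0.456, -0.008], "twist": [0, 0, 0.08], "hand": 0},
    {"translation": [0.14, -0.456, -0.008], "twist": [0, 0, 0.08], "hand": 0},
    {"translation": [0.14, -0.456, -0.008], "twist": [0, 0, 0.08], "hand": 0},
  ],
)

```text
t: 1.57
eef_pos: [497.9, -97.4, 199.1]
eef_rot: [3.131, -0.253, -0.001]
force: [-0.5, -0.7, -0.2]
width: 87.0
grasp_force: 0.0
```

Run:
```python
from h import *
p,d,C=shot("w1"); print(robot.state()["eef_pos"])
hsv=cv2.cvtColor(p,cv2.COLOR_RGB2HSV).astype(int);H,s,v=hsv[...,0],hsv[...,1],hsv[...,2]
for k,m,zz in (("sat",(s>100)&((H<35)|(H>170)),20),("dark",(v<55),6),("green",(H>35)&(H<90)&(s>60),20)):
    for c in blobs(m,60)[:8]:
        r=cv2.minAreaRect(c);u=r[0];b=cv2.boxPoints(r)
        X=plane(C,[u],zz)[0];e=plane(C,b,zz);L=[np.hypot(*(e[i+1]-e[i])[:2]) for i in(0,1)]
        a=e[2]-e[1] if L[1]>L[0] else e[1]-e[0]
        print(k,np.round(u),"plane%d"%zz,np.round(X,1),np.round(L),"ang",round(np.degrees(np.arctan2(a[1],a[0])),1),"depth",np.round(depthpts(C,[u],d)[0],1))
```

```text
[497.29681106 -99.23625661 198.94763091]
sat [372. 295.] plane20 [ 264.2 -248.    20. ] [449.  35.] ang -98.7 depth [ 516.6 -132.9  333.8]
sat [284.  22.] plane20 [ 671. -161.   20.] [48. 46.] ang -70.5 depth [ 670.7 -160.8   21. ]
sat [200. 203.] plane20 [459.4 -10.1  20. ] [ 30. 121.] ang 178.6 depth [461.  -11.6  25.6]
sat [60. 82.] plane20 [651.1 136.6  20. ] [41. 45.] ang 161.9 depth [ 6.555e+02  1.498e+02 -3.000e-01]
sat [410. 254.] plane20 [ 328.  -309.1   20. ] [40. 89.] ang -174.5 depth [ 520.6 -149.   323. ]
sat [101. 254.] plane20 [404.  156.5  20. ] [89. 39.] ang -24.0 depth [535.9 -56.5 323.3]
sat [199.  39.] plane20 [669.8 -54.6  20. ] [18. 18.] ang -143.0 depth [668.7 -55.2  24.1]
sat [382. 376.] plane20 [  92.3 -259.2   20. ] [29. 35.] ang 179.1 depth [ 467.9 -140.9  318.4]
dark [256. 299.] plane6 [277.6 -61.7   6. ] [792. 357.] ang -99.2 depth [ 521.6 -101.5  335.1]
dark [ 16. 169.] plane6 [550.6 251.1   6. ] [ 28. 126.] ang 177.6 depth [550.4 255.4   1.3]
dark [273. 166.] plane6 [ 493.9 -122.3    6. ] [77. 10.] ang -10.0 depth [ 494.4 -122.2    8.8]
green [200.  41.] plane20 [667.  -55.6  20. ] [36. 37.] ang 168.9 depth [665.4 -56.5  26.1]
```

View pics/w1.png

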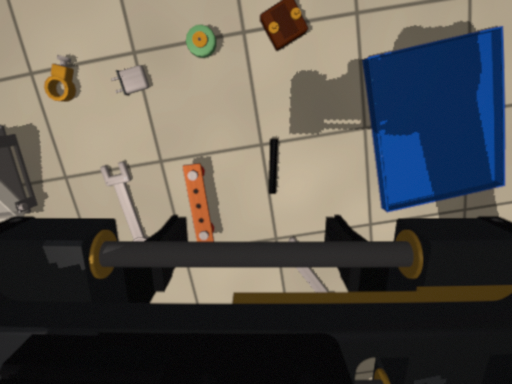

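The wrist view is clear: rod at (273,166), bar (199,203), spanner head (117,173), clamp (60,82), mica capacitor (284,22) with its terminals at (274,27) and (296,13), tray (440,120). The heights agree with the task text.

Run:
```python
from h import *
z=np.load("w1.npz");C=cam("wrist",{"eef_pos":z["pos"],"eef_rot":z["rot"]});T=cam("top")
for n,a,b in (("rod",(298,177),(273,166)),("green",(273,116),(200,41)),("mica t1",(306,115),(274,27)),("mica t2",(316,111),(296,13))):
    X,e=tri(T,a,C,b);print(n,np.round(X,1),round(e,1))
print(depthpts(C,[(274,27),(296,13),(284,22),(196,200),(120,185),(63,67),(440,120)],z["d"]).round(1))
go(*tool(494,-122,3,-10));
```

```text
rod [ 492.6 -122.4    3.2] 0.1
green [669.9 -53.4   8.3] 0.4
mica t1 [ 668.6 -147.7   18.1] 1.8
mica t2 [ 676.2 -174.5   29.7] 1.9
[[ 664.8 -147.2   31.5]
 [ 675.6 -175.    32. ]
 [ 671.2 -161.2   20.9]
 [ 466.1   -7.1   24.7]
 [ 501.5  104.     5.9]
 [ 668.6  127.9   17.1]
 [ 520.2 -364.2    2.9]]
tr [0.0016 0.0571 0.4899] tw [0.001 0.001 0.019]
```

jog_arm(
  motion=[
    {"translation": [0.0, 0.057, 0.3], "twist": [0, 0, 0.02], "hand": 0.3},
    {"translation": [0.0, 0.057, 0.4], "twist": [0, 0, 0.02], "hand": 0.4},
    {"translation": [0.0, 0.057, 0.46], "twist": [0, 0, 0.02], "hand": 0.4},
    {"translation": [0.0, 0.057, 0.48], "twist": [0, 0, 0.02], "hand": 0.4},
    {"translation": [0.0, 0.057, 0.489], "twist": [0, 0, 0.02], "hand": 0.4},
    {"translation": [0.0, 0.057, 0.489], "twist": [0, 0, 0.02], "hand": 0.4},
    {"translation": [0.0, 0.057, 0.489], "twist": [0, 0, 0.02], "hand": 0.4},
    {"translation": [0.0, 0.057, 0.489], "twist": [0, 0, 0.02], "hand": 0.4},
  ],
  force=25,
)

```text
t: 2.28
eef_pos: [495.2, -122.4, 5.2]
eef_rot: [3.129, -0.277, 0.004]
force: [0.3, 0.0, 0.2]
width: 53.1
grasp_force: 0.0
```

Run:
```python
from h import *
s=robot.state();print(s["eef_pos"],s["width"],s["t"]);go(*tool(493.5,-122.3,3,-10))
```

```text
[ 495.21911021 -122.39455625    5.23147643] 53.111049560906544 2.2833
tr [-0.0043  0.0005  0.0056] tw [ 0.001 -0.005 -0.004]
```

jog_arm(
  motion=[
    {"translation": [-0.003, 0, 0.006], "twist": [0, 0, 0], "hand": 0.7},
    {"translation": [-0.003, 0, 0.006], "twist": [0, 0, 0], "hand": 0.8},
    {"translation": [-0.003, 0, 0.006], "twist": [0, 0, 0], "hand": 1},
    {"translation": [-0.003, 0, 0.006], "twist": [0, 0, 0], "hand": 1},
    {"translation": [-0.003, 0, 0.006], "twist": [0, 0, 0], "hand": 1},
    {"translation": [-0.003, 0, 0.006], "twist": [0, 0, 0], "hand": 1},
    {"translation": [-0.003, 0, 0.006], "twist": [0, 0, 0], "hand": 1},
    {"translation": [-0.003, 0, 0.006], "twist": [0, 0, 0], "hand": 1},
  ],
  force=25,
)

```text
t: 2.95
eef_pos: [492.8, -121.0, 1.3]
eef_rot: [3.13, -0.275, 0.0]
force: [-0.4, 0.1, -0.0]
width: 6.9
grasp_force: 0.0
```

jog_arm(
  motion=[
    {"translation": [0, 0, 0], "twist": [0, 0, 0], "hand": 1},
    {"translation": [0, 0, 0], "twist": [0, 0, 0], "hand": 1},
  ],
)

```text
t: 3.12
eef_pos: [492.8, -121.0, 1.2]
eef_rot: [3.13, -0.275, -0.0]
force: [0.2, 0.1, -0.8]
width: 1.4
grasp_force: 0.0
```

Run:
```python
from h import *
p,d,C=shot("w2");q,_,_=shot("t2","top")
cv2.imwrite("pics/m2.png",np.hstack([p[:300,120:400],cv2.resize(q[120:240,250:350],(250,300))])[:,:,::-1])
```

```text
(no output)
```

View pics/m2.png

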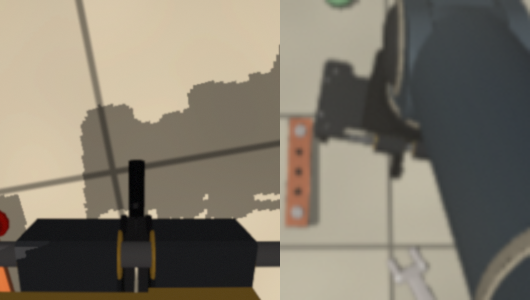

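The wrist half of this picture shows the rod still sticking forward from between the fingers at crop (136,185), yet the reported width is 1.4 mm. I'll check where the rod is.

Run:
```python
from h import *
z=np.load("w2.npz");C=cam("wrist",{"eef_pos":z["pos"],"eef_rot":z["rot"]})
s=robot.state();print(s["width"],s["grasp_force"],s["t"])
v=z["p"].max(2)
for r in range(155,235,8):
    c=np.where(v[r,220:300]<50)[0]+220
    if len(c): print(r,c.min(),c.max(),depthpts(C,[(c.mean(),r)],z["d"]).round(1),plane(C,[(c.min(),r),(c.max(),r)],12)[:,:2].round(1).tolist())
```

```text
0.24816731079026472 0.0 3.2167
163 249 264 [[ 530.7 -128.6   10.8]] [[531.9, -123.6], [530.1, -133.7]]
171 249 263 [[ 525.2 -127.3   10.6]] [[526.3, -122.6], [524.7, -132.1]]
179 249 263 [[ 519.6 -126.3   10.6]] [[520.8, -121.5], [519.0, -131.2]]
187 249 263 [[ 513.6 -125.2    9.6]] [[515.1, -120.5], [513.4, -130.2]]
195 249 263 [[ 508.2 -124.3   11.3]] [[509.3, -119.4], [507.6, -129.2]]
203 249 263 [[ 502.2 -123.2   10.7]] [[503.4, -118.4], [501.7, -128.2]]
211 250 263 [[ 496.  -122.5   10.5]] [[497.4, -118.0], [495.7, -127.2]]
219 240 299 [[ 503.1 -130.6   47.8]] [[492.6, -109.7], [485.1, -151.9]]
227 220 299 [[ 502.  -125.1   55. ]] [[489.0, -94.1], [478.9, -151.1]]
```

Run:
```python
from h import *
p,d,C=shot("s3","scene")
for X in ([493,-122,6],[493,-121,1.2]): print(proj(C,[X]).round(1))
cv2.imwrite("pics/s3c.png",cv2.resize(p[130:240,140:260],None,fx=5,fy=5,interpolation=cv2.INTER_CUBIC)[:,:,::-1])
```

```text
[[195.2 207.2]]
[[195.7 208.9]]
```

View pics/s3c.png

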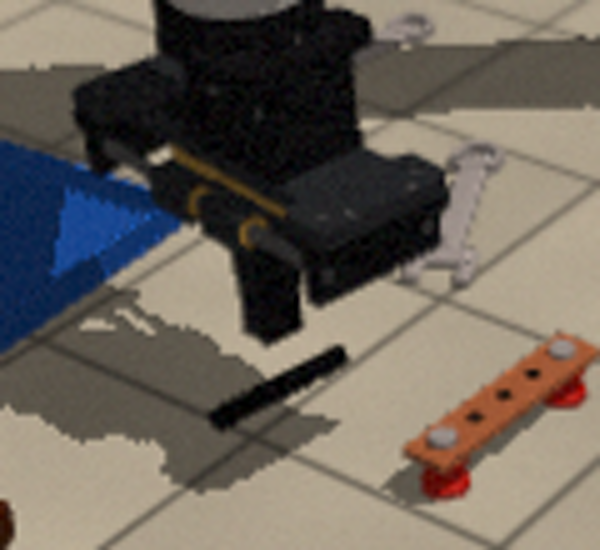

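The scene view shows the shut fingers hanging above the rod, with their tips at about (193,199) in full-frame pixels. The tool's real tip is therefore higher than the reported TCP, and I'll measure by how much.

Run:
```python
from h import *
C=cam("scene");z=np.load("s3.npz");d=z["d"]
for zz in (1.2,10,15,20,25,30): print(zz,proj(C,[[493,-121,zz]]).round(1))
for u in [(190,192),(192,195),(194,196),(197,194),(190,185),(184,213),(209,201),(195,207),(215,190)]: print(u,depthpts(C,[u],d).round(1),z["p"][u[1],u[0]])
s=robot.state();print(s["eef_pos"],s["joint_pos"])
```

```text
1.2 [[195.7 208.9]]
10 [[195.4 206. ]]
15 [[195.2 204.4]]
20 [[195.  202.7]]
25 [[194.9 201. ]]
30 [[194.7 199.4]]
(190, 192) [[ 502.5 -124.6   55.5]] [23 18 19]
(192, 195) [[ 505.5 -115.9   51.8]] [17 19 12]
(194, 196) [[ 501.4 -113.7   47.4]] [5 5 7]
(197, 194) [[ 491.2 -113.1   47.8]] [19 17 21]
(190, 185) [[ 500.4 -124.    74.6]] [10 20 16]
(184, 213) [[ 527.9 -127.2    7.2]] [12 11 12]
(209, 201) [[ 453.9 -110.2    6.9]] [84 76 68]
(195, 207) [[ 497.5 -118.2   10.7]] [8 2 5]
(215, 190) [[ 396.8 -138.2   -1.1]] [179 165 144]
[ 492.73692608 -120.98170835    1.19983262] [ 0.32310752  0.45592317 -0.20622596  2.07803424  0.15542473  0.62184346
 -1.73519433]
```

Run:
```python
from h import *
for n,f in (("scene","s3"),("wrist","w2")):
    z=np.load(f+".npz");C=cam(n,{"eef_pos":z["pos"],"eef_rot":z["rot"]})
    v,u=np.mgrid[0:384,0:512];uv=np.c_[u.ravel(),v.ravel()];X=depthpts(C,uv,z["d"])
    k=(abs(X[:,0]-493)<14)&(abs(X[:,1]+121)<30)&(X[:,2]>16)
    P=X[k];o=np.argsort(P[:,2]);print(n,k.sum());print(np.c_[uv[k][o],P[o].round(1)][:60:6])
```

```text
scene 848
[[ 190.   197.   501.5 -127.5   39.2]
 [ 192.   198.   504.5 -118.    41.7]
 [ 195.   197.   498.8 -113.2   43.2]
 [ 199.   194.   485.3 -112.1   44.9]
 [ 192.   196.   503.6 -118.2   46.9]
 [ 196.   195.   495.8 -112.2   47.8]
 [ 194.   195.   500.6 -114.1   49.7]
 [ 199.   192.   485.1 -111.6   50.8]
 [ 191.   194.   504.2 -120.2   52.3]
 [ 188.   192.   503.2 -130.7   53.6]]
wrist 1640
[[ 251.   216.   502.7 -120.1   37.1]
 [ 243.   214.   505.3 -115.5   38.1]
 [ 266.   214.   502.9 -129.6   38.4]
 [ 263.   216.   502.1 -127.6   39. ]
 [ 263.   217.   501.7 -127.5   39.6]
 [ 248.   217.   503.4 -118.4   39.8]
 [ 254.   218.   502.3 -121.9   40.2]
 [ 263.   218.   501.4 -127.4   40.5]
 [ 257.   218.   502.2 -123.8   40.8]
 [ 250.   218.   503.  -119.6   41.1]]
```

Both views put the fingertips about 37 mm behind the reported TCP, which is 2 × pinch_z. I'll allow for that by reopening and going down by that much more, watching the force.

jog_arm(
  motion=[
    {"translation": [0, 0, 0], "twist": [0, 0, 0], "hand": 0.5},
    {"translation": [0, 0, 0], "twist": [0, 0, 0], "hand": 0.5},
    {"translation": [0, 0, 0], "twist": [0, 0, 0], "hand": 0.5},
    {"translation": [0, 0, 0], "twist": [0, 0, 0], "hand": 0.5},
    {"translation": [0, 0, 0], "twist": [0, 0, 0], "hand": 0.5},
    {"translation": [0, 0, 0.03], "twist": [0, 0, 0], "hand": 0.5},
    {"translation": [0.002, 0.003, 0.06], "twist": [0, 0, 0], "hand": 0.5},
    {"translation": [0.002, 0.003, 0.08], "twist": [0, 0, 0], "hand": 0.5},
    {"translation": [0.002, 0.003, 0.08], "twist": [0, 0, 0], "hand": 0.5},
    {"translation": [0.002, 0.003, 0.08], "twist": [0, 0, 0], "hand": 0.5},
  ],
)

```text
t: 4.1
eef_pos: [492.7, -122.2, -31.5]
eef_rot: [-3.129, 0.275, 0.003]
force: [-0.3, 0.3, 0.1]
width: 43.3
grasp_force: 0.0
```

jog_arm(
  motion=[
    {"translation": [0, 0, 0], "twist": [0, 0, 0], "hand": 0.8},
    {"translation": [0, 0, 0], "twist": [0, 0, 0], "hand": 0.9},
    {"translation": [0, 0, 0], "twist": [0, 0, 0], "hand": 1},
    {"translation": [0, 0, 0], "twist": [0, 0, 0], "hand": 1},
    {"translation": [0, 0, 0], "twist": [0, 0, 0], "hand": 1},
    {"translation": [0, 0, 0], "twist": [0, 0, 0], "hand": 1},
    {"translation": [0, 0, 0], "twist": [0, 0, 0], "hand": 1},
  ],
  force=25,
)

```text
t: 4.68
eef_pos: [493.7, -121.9, -30.3]
eef_rot: [-3.129, 0.274, -0.001]
force: [-1.1, 1.0, 2.6]
width: 8.9
grasp_force: 24.0
```

jog_arm(
  motion=[
    {"translation": [0, 0, 0], "twist": [0, 0, 0], "hand": 0.75},
    {"translation": [0, 0, 0], "twist": [0, 0, 0], "hand": 0.75},
    {"translation": [0, 0, 0.01], "twist": [0, 0, 0], "hand": 0.75},
    {"translation": [0, 0, 0.017], "twist": [0, 0, 0], "hand": 0.75},
    {"translation": [0, 0, 0.017], "twist": [0, 0, 0], "hand": 0.75},
    {"translation": [0, 0, 0.017], "twist": [0, 0, 0], "hand": 1},
    {"translation": [0, 0, 0.017], "twist": [0, 0, 0], "hand": 1},
    {"translation": [0, 0, 0.017], "twist": [0, 0, 0], "hand": 1},
    {"translation": [0, 0, 0.017], "twist": [0, 0, 0], "hand": 1},
    {"translation": [0, 0, 0.017], "twist": [0, 0, 0], "hand": 1},
  ],
  force=25,
)

```text
t: 5.52
eef_pos: [493.2, -122.3, -37.7]
eef_rot: [3.13, -0.275, -0.0]
force: [0.1, -0.3, -0.0]
width: 11.1
grasp_force: 25.0
```

jog_arm(
  motion=[
    {"translation": [0, 0, -0.05], "twist": [0, 0, 0], "hand": 1},
    {"translation": [0, 0, -0.15], "twist": [0, 0, 0], "hand": 1},
    {"translation": [0, 0, -0.25], "twist": [0, 0, 0], "hand": 1},
    {"translation": [0, 0, -0.35], "twist": [0, 0, 0], "hand": 1},
    {"translation": [0, 0, -0.4], "twist": [0, 0, 0], "hand": 1},
    {"translation": [0, 0, -0.4], "twist": [0, 0, 0], "hand": 1},
  ],
)

```text
t: 6.02
eef_pos: [497.2, -123.0, 127.7]
eef_rot: [3.128, -0.275, 0.017]
force: [1.1, 0.6, -0.3]
width: 10.7
grasp_force: 25.0
```

Run:
```python
from h import *
z=np.load("top0.npz");C=cam("top");v,u=np.mgrid[120:190,70:180];uv=np.c_[u.ravel(),v.ravel()]
X=depthpts(C,uv,z["d"])
core=(X[:,0]>510)&(X[:,0]<580)&(X[:,1]>290)&(X[:,1]<440)
A=np.c_[X[core,:2],np.ones(core.sum())];co=np.linalg.lstsq(A,X[core,2],rcond=None)[0]
for _ in range(3):
    r=abs(A@co-X[core,2]);k=r<4;co=np.linalg.lstsq(A[k],X[core][k][:,2],rcond=None)[0]
n=np.array([-co[0],-co[1],1]);n/=np.linalg.norm(n);print("plane",co,"n",n,"slope",np.degrees(np.arccos(n[2])),"yaw",np.degrees(np.arctan2(-n[1],-n[0])),np.std((A@co-X[core,2])[k]))
h=(X-np.array([0,0,co[2]]))@n
yaw=np.radians(-3.7);ex=np.array([np.cos(yaw),np.sin(yaw)]);P=X[:,:2]@ex;Q=X[:,:2]@np.array([-ex[1],ex[0]])
# profile rows along bin x at mid y
for c in (105,140):
    for r in range(126,188,2):
        i=(r-120)*110+(c-70);print(c,r,X[i].round(0),"h",h[i].round(0),end=" | ")
    print()
for r in (150,):
    for c in list(range(72,96,2))+list(range(156,178,2)):
        i=(r-120)*110+(c-70);print(c,r,X[i].round(0),"h",h[i].round(0),end=" | ")
```

```text
plane [ 5.74443728e-01 -3.13816036e-02 -2.57877980e+02] n [-0.49792427  0.02720138  0.86679381] slope 29.911829613428452 yaw -3.126934584886993 1.715983543722226
105 126 [644. 428.   0.] h -85.0 | 105 128 [637. 427.   2.] h -80.0 | 105 130 [632. 428.  -1.] h -80.0 | 105 132 [596. 389.  86.] h 12.0 | 105 134 [596. 395.  71.] h -1.0 | 105 136 [591. 395.  70.] h 0.0 | 105 138 [586. 396.  67.] h 0.0 | 105 140 [582. 398.  63.] h -1.0 | 105 142 [577. 398.  62.] h 1.0 | 105 144 [573. 400.  57.] h -2.0 | 105 146 [568. 401.  53.] h -2.0 | 105 148 [563. 401.  53.] h 0.0 | 105 150 [558. 402.  50.] h -1.0 | 105 152 [554. 403.  46.] h -2.0 | 105 154 [549. 404.  43.] h -1.0 | 105 156 [544. 405.  41.] h -0.0 | 105 158 [539. 405.  40.] h 1.0 | 105 160 [535. 408.  34.] h -3.0 | 105 162 [528. 406.  37.] h 4.0 | 105 164 [524. 408.  30.] h -0.0 | 105 166 [520. 410.  25.] h -2.0 | 105 168 [515. 410.  24.] h -0.0 | 105 170 [509. 410.  23.] h 1.0 | 105 172 [504. 412.  20.] h 1.0 | 105 174 [499. 411.  21.] h 5.0 | 105 176 [491. 406.  30.] h 16.0 | 105 178 [486. 407.  28.] h 17.0 | 105 180 [486. 420.  -2.] h
[... 1234 characters left out ...]
[572. 504.   4.] h -44.0 | 78 150 [554. 466.  66.] h 18.0 | 80 150 [296.  -9. 966.] h 913.0 | 82 150 [558. 462.  53.] h 4.0 | 84 150 [559. 459.  49.] h 0.0 | 86 150 [559. 453.  50.] h 1.0 | 88 150 [558. 447.  51.] h 2.0 | 90 150 [559. 443.  48.] h -1.0 | 92 150 [559. 438.  48.] h -1.0 | 94 150 [558. 431.  51.] h 2.0 | 156 150 [558. 264.  51.] h -3.0 | 158 150 [557. 258.  53.] h -1.0 | 160 150 [553. 249.  68.] h 14.0 | 162 150 [558. 248.  51.] h -3.0 | 164 150 [570. 255.   7.] h -48.0 | 166 150 [573. 252.  -3.] h -58.0 | 168 150 [570. 244.   7.] h -47.0 | 170 150 [572. 239.   2.] h -53.0 | 172 150 [572. 234.   1.] h -54.0 | 174 150 [572. 229.  -1.] h -56.0 | 176 150 [572. 223.   1.] h -55.0 |
```

Top depth gives the bin floor as a plane with a 29.9° slope, yaw about -3.5°, and its origin at about (546,357). That matches the sizes given. Next I plan the carry to the bin.

```bash
cat >> h.py <<'E'
a=np.radians(-3.5);EX=np.array([np.cos(a),np.sin(a),0]);EY=np.array([-EX[1],EX[0],0])
N=-.5*EX+np.array([0,0,.866]);UP=.866*EX+np.array([0,0,.5])
LIP=np.array([546.7,357,16])-50*EX
def binp(b,s,h): return LIP+b*EY+s*UP+h*N   # b along lip, s up from lip, h above floor
RB=Ro.from_matrix(np.c_[EY,UP,-N])          # tool y up the slope
RC=Ro.from_matrix(np.c_[UP,-EY,-N])         # tool x up the slope
def chain(poses):
    st=robot.state()
    for p,R in poses:
        go(p,R,st); st={"eef_pos":np.array(p),"eef_rot":R.as_rotvec()}
E
python3 - <<'E'
from h import *
chain([tool(500,20,130,18),tool(510,150,140,45),tool(510,280,140,72),(binp(45,28,50),RB),(binp(45,28,-30),RB)])
print(binp(45,28,50),RB.as_rotvec())
E
```

```text
tr [-0.0553 -0.3531 -0.0066] tw [ 0.006 -0.02  -0.935]
tr [ 0.1242 -0.3014 -0.025 ] tw [-0.  -0.  -0.9]
tr [ 0.2298 -0.2298 -0.    ] tw [ 0.   0.  -0.9]
tr [ 0.2886 -0.1232  0.1667] tw [-0.995  0.127 -0.472]
tr [0.  0.  0.2] tw [0. 0. 0.]
[498.78984699 405.01440141  73.3       ] [1.97888921 1.86155308 0.49881432]
```

jog_arm(
  motion=[
    {"translation": [-0.055, -0.353, -0.006], "twist": [0, 0, -0.93], "hand": 1},
    {"translation": [-0.055, -0.353, -0.006], "twist": [0, 0, -0.93], "hand": 1},
    {"translation": [-0.055, -0.353, -0.006], "twist": [0, 0, -0.93], "hand": 1},
    {"translation": [-0.055, -0.353, -0.006], "twist": [0, 0, -0.93], "hand": 1},
    {"translation": [-0.055, -0.353, -0.006], "twist": [0, 0, -0.93], "hand": 1},
  ],
)

```text
t: 6.43
eef_pos: [495.4, 26.6, 124.2]
eef_rot: [-3.098, -0.507, 0.001]
force: [-0.3, 0.2, -0.4]
width: 10.8
grasp_force: 25.0
```

jog_arm(
  motion=[
    {"translation": [0.124, -0.301, -0.025], "twist": [0, 0, -0.9], "hand": 1},
    {"translation": [0.124, -0.301, -0.025], "twist": [0, 0, -0.9], "hand": 1},
    {"translation": [0.124, -0.301, -0.025], "twist": [0, 0, -0.9], "hand": 1},
    {"translation": [0.124, -0.301, -0.025], "twist": [0, 0, -0.9], "hand": 1},
    {"translation": [0.124, -0.301, -0.025], "twist": [0, 0, -0.9], "hand": 1},
  ],
)

```text
t: 6.85
eef_pos: [505.9, 153.3, 134.1]
eef_rot: [-2.899, -1.207, 0.001]
force: [0.1, -0.8, -0.3]
width: 11.0
grasp_force: 25.0
```

jog_arm(
  motion=[
    {"translation": [0.23, -0.23, 0], "twist": [0, 0, -0.9], "hand": 1},
    {"translation": [0.23, -0.23, 0], "twist": [0, 0, -0.9], "hand": 1},
    {"translation": [0.23, -0.23, 0], "twist": [0, 0, -0.9], "hand": 1},
    {"translation": [0.23, -0.23, 0], "twist": [0, 0, -0.9], "hand": 1},
    {"translation": [0.23, -0.23, 0], "twist": [0, 0, -0.9], "hand": 1},
    {"translation": [0.23, -0.23, 0], "twist": [0, 0, -0.9], "hand": 1},
  ],
)

```text
t: 7.35
eef_pos: [507.1, 277.6, 133.3]
eef_rot: [2.549, 1.834, -0.005]
force: [0.7, -0.4, -1.1]
width: 11.1
grasp_force: 25.0
```

Run:
```python
from h import *
s=robot.state();print(s["eef_pos"],s["t"],s["width"],s["joint_pos"]);chain([(binp(45,28,50),RB),(binp(45,28,-30),RB)])
p,d,C=shot("w4")
K=[binp(b,s_,h) for b,s_,h in ((-105,0,0),(105,0,0),(105,115,0),(-105,115,0),(-105,0,16),(105,0,16),(105,115,16),(-105,115,16))]
U=proj(C,K);print(U.round(0).tolist())
q=p.copy()
for i in (0,4):
    cv2.polylines(q,[np.int32(np.round(U[i:i+4]))],True,(255,0,0) if i==0 else (0,255,0),1)
cv2.imwrite("pics/w4o.png",q[:,:,::-1])
```

```text
[507.10088262 277.59192127 133.34885112] 7.35 11.09772496575569 [-0.0790939   0.44171535 -0.6530291   1.7943115   0.31234303  1.01400231
 -1.17728767]
tr [ 0.296  -0.1208  0.1492] tw [-0.997  0.137 -0.487]
tr [0.  0.  0.2] tw [0. 0. 0.]
[[248.0, 198.0], [193.0, 7.0], [297.0, -55.0], [345.0, 190.0], [241.0, 203.0], [182.0, 4.0], [289.0, -63.0], [341.0, 196.0]]
```

View pics/w4o.png

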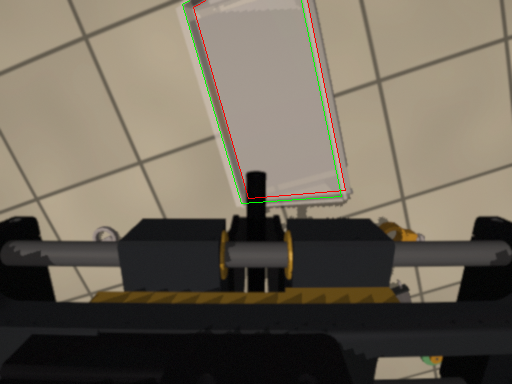

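The projected bin outline lies within about 2 mm of the picture: floor corners (248,198) and (193,7), with the rim and lip matching. The rod is held straight at (256,190). I move to the tilted pre-place pose.

jog_arm(
  motion=[
    {"translation": [0.296, -0.121, 0.149], "twist": [-0.997, 0.137, -0.487], "hand": 1},
    {"translation": [0.296, -0.121, 0.149], "twist": [-0.997, 0.137, -0.487], "hand": 1},
    {"translation": [0.296, -0.121, 0.149], "twist": [-0.997, 0.137, -0.487], "hand": 1},
    {"translation": [0.296, -0.121, 0.149], "twist": [-0.997, 0.137, -0.487], "hand": 1},
    {"translation": [0.296, -0.121, 0.149], "twist": [-0.997, 0.137, -0.487], "hand": 1},
    {"translation": [0.296, -0.121, 0.149], "twist": [-0.997, 0.137, -0.487], "hand": 1},
    {"translation": [0.296, -0.121, 0.149], "twist": [-0.997, 0.137, -0.487], "hand": 1},
  ],
)

```text
t: 7.98
eef_pos: [497.9, 405.6, 74.8]
eef_rot: [1.976, 1.864, 0.501]
force: [0.2, -1.0, 0.4]
width: 11.1
grasp_force: 25.0
```

Run:
```python
from h import *
s=robot.state();print(s["eef_pos"],s["joint_pos"]);chain([(binp(45,28,-20),RB),(binp(45,28,-37),RB)])
```

```text
[497.9172209  405.59702955  74.80476997] [-0.67024935  0.45992788 -0.40685774  2.01381064  1.06922769  0.73910932
 -1.91244225]
tr [-1.700e-03 -1.000e-04  1.794e-01] tw [ 0.002 -0.004  0.005]
tr [ 0.     -0.      0.0425] tw [0. 0. 0.]
```

Reachable. I go down to about 3 mm above contact, then touch slowly.

jog_arm(
  motion=[
    {"translation": [-0.002, 0, 0.08], "twist": [0, 0, 0], "hand": 1},
    {"translation": [-0.002, 0, 0.15], "twist": [0, 0, 0], "hand": 1},
    {"translation": [-0.002, 0, 0.2], "twist": [0, 0, 0], "hand": 1},
    {"translation": [-0.002, 0, 0.212], "twist": [0, 0, 0], "hand": 1},
    {"translation": [-0.002, 0, 0.212], "twist": [0, 0, 0], "hand": 1},
    {"translation": [-0.002, 0, 0.212], "twist": [0, 0, 0], "hand": 1},
  ],
)

```text
t: 8.48
eef_pos: [542.0, 404.0, 3.0]
eef_rot: [1.978, 1.863, 0.506]
force: [-0.4, 1.1, 0.4]
width: 11.2
grasp_force: 25.0
```

jog_arm(
  motion=[
    {"translation": [0, 0, 0.002], "twist": [0, 0, 0], "hand": 1},
    {"translation": [0, 0, 0.004], "twist": [0, 0, 0], "hand": 1},
    {"translation": [0, 0, 0.006], "twist": [0, 0, 0], "hand": 1},
    {"translation": [0, 0, 0.008], "twist": [0, 0, 0], "hand": 1},
  ],
)

```text
t: 8.82
eef_pos: [541.7, 405.6, -0.1]
eef_rot: [1.974, 1.868, 0.507]
force: [0.1, -0.6, -0.2]
width: 10.9
grasp_force: 25.0
```

Run:
```python
from h import *
s=robot.state();v=s["eef_pos"]-LIP;print("b,s,h",v@EY,v@UP,v@N,"F",s["force"]@N,s["force"],s["width"])
```

```text
b,s,h 48.20718770056092 28.41399875475988 -34.96534203773988 F -0.20983465993243788 [ 0.07713785 -0.63154105 -0.17558931] 10.860530630633871
```

jog_arm(
  motion=[
    {"translation": [0, 0, 0.0025], "twist": [0, 0, 0], "hand": 1},
    {"translation": [0, 0, 0.005], "twist": [0, 0, 0], "hand": 1},
    {"translation": [0, 0, 0.005], "twist": [0, 0, 0], "hand": 1},
  ],
)

```text
t: 9.07
eef_pos: [542.7, 405.0, -2.8]
eef_rot: [1.974, 1.868, 0.505]
force: [0.1, -0.4, -0.7]
width: 11.1
grasp_force: 25.0
```

jog_arm(
  motion=[
    {"translation": [0, 0, 0.0025], "twist": [0, 0, 0], "hand": 1},
    {"translation": [0, 0, 0.0025], "twist": [0, 0, 0], "hand": 1},
  ],
)

```text
t: 9.23
eef_pos: [542.9, 405.1, -3.1]
eef_rot: [1.974, 1.867, 0.505]
force: [-3.7, -1.8, 4.1]
width: 11.1
grasp_force: 25.0
```

Contact force is about 5.5 N along the floor normal. I open a little and back out along the normal.

jog_arm(
  motion=[
    {"translation": [0, 0, -0.002], "twist": [0, 0, 0], "hand": 0.9},
    {"translation": [0, 0, -0.002], "twist": [0, 0, 0], "hand": 0.8},
    {"translation": [0, 0, -0.002], "twist": [0, 0, 0], "hand": 0.79},
    {"translation": [0, 0, -0.002], "twist": [0, 0, 0], "hand": 0.79},
    {"translation": [0, 0, -0.02], "twist": [0, 0, 0], "hand": 0.79},
    {"translation": [0, 0, -0.04], "twist": [0, 0, 0], "hand": 0.79},
    {"translation": [0, 0, -0.1], "twist": [0, 0, 0], "hand": 0.79},
    {"translation": [0, 0, -0.2], "twist": [0, 0, 0], "hand": 0.79},
    {"translation": [0, 0, -0.3], "twist": [0, 0, 0], "hand": 0.79},
    {"translation": [0, 0, -0.35], "twist": [0, 0, 0], "hand": 0.5},
  ],
)

```text
t: 10.07
eef_pos: [471.0, 411.3, 122.1]
eef_rot: [1.972, 1.871, 0.513]
force: [0.2, 0.8, 1.2]
width: 20.6
grasp_force: 0.0
```

Run:
```python
from h import *
p,d,C=shot("w5")
print(proj(C,[binp(45,6,6),binp(5,6,6),binp(85,6,6)]).round(0).tolist())
m=(p.max(2)<50);m[210:]=0
for c in blobs(m,40):
    r=cv2.minAreaRect(c);X=depthpts(C,[r[0]],d)[0];e=[(x-LIP) for x in depthpts(C,cv2.boxPoints(r).clip(0,[511,383]),d)]
    v=X-LIP;print(np.round(r[0]),np.round(r[1]),"b,s,h",v@EY,v@UP,v@N)
# chain back to mica
chain([tool(540,300,170,72),tool(560,150,170,45),tool(600,0,170,30)])
```

```text
[[236.0, 185.0], [236.0, 218.0], [236.0, 149.0]]
[236. 179.] [60.  8.] b,s,h 52.61556666384915 6.41992757261202 10.836928098456106
tr [-0.273   0.22   -0.0056] tw [ 1.004 -0.155  0.489]
tr [-0.3412  0.1634  0.    ] tw [ 0.  -0.   0.9]
tr [-0.1945  0.3359  0.    ] tw [ 0.  -0.   0.5]
```

View pics/w5.png

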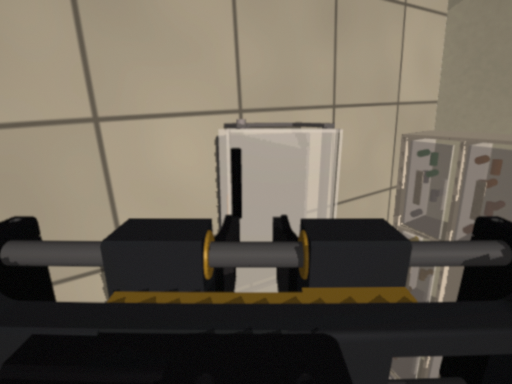

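The rod lies against the lip at (236,179), s = 6.4 mm and b about 50. Next is the mica capacitor, so I check clearance to the rack behind it.

Run:
```python
from h import *
z=np.load("top0.npz");C=cam("top")
for r in range(20,76,5): print(r,depthpts(C,[(300,r)],z["d"])[0].round(0),end=" ")
print()
chain([tool(510,290,150,85),tool(580,130,150,95),tool(640,-20,120,105),tool(671,-160,100,110)])
```

```text
20 [ 840. -112.  193.] 25 [ 864. -119.  139.] 30 [ 835. -116.  161.] 35 [ 841. -120.  131.] 40 [ 846. -123.  102.] 45 [ 864. -130.   49.] 50 [ 835. -127.   72.] 55 [ 842. -131.   35.] 60 [ 841. -134.    9.] 65 [ 831. -135.   -1.] 70 [ 816. -135.   -2.] 75 [ 799. -135.    0.] 
tr [-0.3022  0.1313  0.    ] tw [ 1.012 -0.041  0.066]
tr [-0.3832  0.2092  0.    ] tw [ 0.     0.    -0.333]
tr [-0.3866  0.1167  0.075 ] tw [ 0.     0.    -0.333]
tr [-0.3581 -0.0157  0.05  ] tw [ 0.     0.    -0.167]
```

jog_arm(
  motion=[
    {"translation": [-0.3, 0.13, 0], "twist": [1.0, -0.04, 0.07], "hand": 0.2},
    {"translation": [-0.3, 0.13, 0], "twist": [1.0, -0.04, 0.07], "hand": 0.2},
    {"translation": [-0.3, 0.13, 0], "twist": [1.0, -0.04, 0.07], "hand": 0.2},
    {"translation": [-0.3, 0.13, 0], "twist": [1.0, -0.04, 0.07], "hand": 0.2},
    {"translation": [-0.3, 0.13, 0], "twist": [1.0, -0.04, 0.07], "hand": 0.2},
    {"translation": [-0.3, 0.13, 0], "twist": [1.0, -0.04, 0.07], "hand": 0.2},
  ],
)

```text
t: 10.62
eef_pos: [517.0, 280.9, 145.5]
eef_rot: [2.331, 2.097, -0.005]
force: [1.3, -0.4, -0.6]
width: 61.2
grasp_force: 0.0
```

jog_arm(
  motion=[
    {"translation": [-0.383, 0.209, 0], "twist": [0, 0, -0.33], "hand": 0.2},
    {"translation": [-0.383, 0.209, 0], "twist": [0, 0, -0.33], "hand": 0.2},
    {"translation": [-0.383, 0.209, 0], "twist": [0, 0, -0.33], "hand": 0.2},
    {"translation": [-0.383, 0.209, 0], "twist": [0, 0, -0.33], "hand": 0.2},
    {"translation": [-0.383, 0.209, 0], "twist": [0, 0, -0.33], "hand": 0.2},
  ],
)

```text
t: 11.03
eef_pos: [583.2, 116.1, 144.4]
eef_rot: [2.139, 2.287, -0.012]
force: [-0.2, -1.2, -0.7]
width: 69.5
grasp_force: 0.0
```

jog_arm(
  motion=[
    {"translation": [-0.387, 0.117, 0.075], "twist": [0, 0, -0.33], "hand": 0.2},
    {"translation": [-0.387, 0.117, 0.075], "twist": [0, 0, -0.33], "hand": 0.2},
    {"translation": [-0.387, 0.117, 0.075], "twist": [0, 0, -0.33], "hand": 0.2},
    {"translation": [-0.387, 0.117, 0.075], "twist": [0, 0, -0.33], "hand": 0.2},
    {"translation": [-0.387, 0.117, 0.075], "twist": [0, 0, -0.33], "hand": 0.2},
  ],
)

```text
t: 11.45
eef_pos: [640.1, -37.3, 113.8]
eef_rot: [1.938, 2.462, -0.018]
force: [-0.8, -2.1, -0.9]
width: 69.7
grasp_force: 0.0
```

jog_arm(
  motion=[
    {"translation": [-0.358, -0.016, 0.05], "twist": [0, 0, -0.17], "hand": 0.2},
    {"translation": [-0.358, -0.016, 0.05], "twist": [0, 0, -0.17], "hand": 0.2},
    {"translation": [-0.358, -0.016, 0.05], "twist": [0, 0, -0.17], "hand": 0.2},
    {"translation": [-0.358, -0.016, 0.05], "twist": [0, 0, -0.17], "hand": 0.2},
    {"translation": [-0.358, -0.016, 0.05], "twist": [0, 0, -0.17], "hand": 0.2},
    {"translation": [-0.358, -0.016, 0.05], "twist": [0, 0, -0.17], "hand": 0.2},
  ],
)

```text
t: 11.95
eef_pos: [667.7, -166.9, 96.7]
eef_rot: [1.815, 2.558, -0.009]
force: [-0.8, 0.6, 0.4]
width: 69.9
grasp_force: 0.0
```

Run:
```python
from h import *
s=robot.state();print(s["eef_pos"],s["t"],s["width"],s["joint_pos"])
p,d,C=shot("w6")
hsv=cv2.cvtColor(p,cv2.COLOR_RGB2HSV).astype(int);H,S,V=hsv[...,0],hsv[...,1],hsv[...,2]
m=(S>100)&((H<35)|(H>170))&(V<140);m[215:]=0
for c in blobs(m,200)[:4]:
    r=cv2.minAreaRect(c);e=plane(C,cv2.boxPoints(r),22);print(np.round(r[0]),e.mean(0).round(1),[np.hypot(*(e[i+1]-e[i])[:2]).round(1) for i in(0,1)],np.degrees(np.arctan2(*(e[1]-e[0])[1::-1])).round(1),depthpts(C,[r[0]],d).round(1))
q=p.copy();cv2.imwrite("pics/w6c.png",q[:300,:,::-1])
go(*tool(671,-161,-30,110))
```

```text
[ 667.74229519 -166.89908039   96.68432542] 11.95 69.89541844581903 [ 0.54814905  0.6307358  -0.55866147  1.56306244  0.37621921  1.05473954
  0.22513107]
[262. 179.] [ 671.2 -159.5   22. ] [np.float64(42.7), np.float64(48.1)] 19.3 [[ 671.  -159.1   21.8]]
tr [0.0077 0.0102 0.3179] tw [-0.002  0.012 -0.017]
```

View pics/w6c.png

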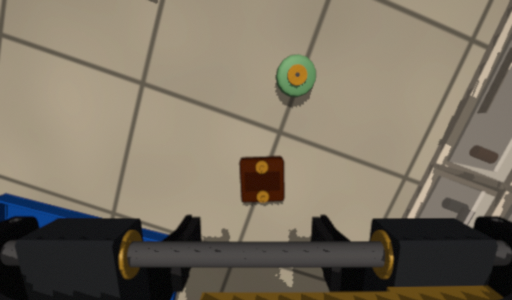

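The mica capacitor is clear at (262,179), with terminals at (262,167) and (262,197) and the green knob safely away at (296,75). I go down and grip.

jog_arm(
  motion=[
    {"translation": [0.008, 0.008, 0.1], "twist": [0, 0.01, 0.01], "hand": 0.2},
    {"translation": [0.008, 0.008, 0.2], "twist": [0, 0.01, 0.01], "hand": 0.2},
    {"translation": [0.008, 0.008, 0.28], "twist": [0, 0.01, 0.01], "hand": 0.2},
    {"translation": [0.008, 0.008, 0.315], "twist": [0, 0.01, 0.01], "hand": 0.2},
    {"translation": [0.008, 0.008, 0.334], "twist": [0, 0.01, 0.01], "hand": 0.2},
    {"translation": [0.008, 0.008, 0.334], "twist": [0, 0.01, 0.01], "hand": 0.3},
    {"translation": [0.008, 0.008, 0.334], "twist": [0, 0.01, 0.01], "hand": 0.4},
    {"translation": [0.008, 0.008, 0.334], "twist": [0, 0.01, 0.01], "hand": 0.5},
    {"translation": [0.008, 0.008, 0.334], "twist": [0, 0.01, 0.01], "hand": 0.6},
    {"translation": [0.008, 0.008, 0.334], "twist": [0, 0.01, 0.01], "hand": 0.7},
  ],
  force=25,
)

```text
t: 12.83
eef_pos: [671.7, -162.5, -35.1]
eef_rot: [1.819, 2.557, -0.002]
force: [-0.1, 0.6, 3.3]
width: 45.9
grasp_force: 24.9
```

jog_arm(
  motion=[
    {"translation": [0, 0, 0], "twist": [0, 0, 0], "hand": 1},
    {"translation": [0, 0, 0], "twist": [0, 0, 0], "hand": 1},
    {"translation": [0, 0, 0], "twist": [0, 0, 0], "hand": 1},
  ],
)

```text
t: 13.08
eef_pos: [671.6, -162.6, -35.2]
eef_rot: [1.819, 2.557, -0.002]
force: [-0.6, 0.4, 5.5]
width: 46.0
grasp_force: 24.9
```

jog_arm(
  motion=[
    {"translation": [0, 0, -0.03], "twist": [0, 0, 0], "hand": 1},
    {"translation": [0, 0, -0.12], "twist": [0, 0, 0], "hand": 1},
    {"translation": [0, 0, -0.22], "twist": [0, 0, 0], "hand": 1},
    {"translation": [0, 0, -0.32], "twist": [0, 0, 0], "hand": 1},
    {"translation": [0, 0, -0.4], "twist": [0, 0, 0], "hand": 1},
    {"translation": [0, 0, -0.4], "twist": [0, 0, 0], "hand": 1},
  ],
)

```text
t: 13.58
eef_pos: [674.9, -162.3, 132.1]
eef_rot: [1.814, 2.549, 0.005]
force: [1.5, 0.8, -0.5]
width: 45.7
grasp_force: 24.8
```

```bash
cat >> h.py <<'E'
RCF=Ro.from_matrix(np.c_[-UP,EY,-N])
E
python3 - <<'E'
from h import *
s=robot.state();print(s["eef_pos"],s["width"])
chain([tool(640,-20,140,130),tool(570,110,150,152),tool(510,230,150,170),(binp(-50,28.5,45),RCF),(binp(-50,28.5,-32),RCF)])
E
```

```text
[ 674.94073429 -162.26742648  132.14790658] 45.68705331814672
tr [ 0.3645  0.0342 -0.0225] tw [ 0.016  0.02  -0.696]
tr [ 0.3615  0.0748 -0.025 ] tw [ 0.     0.    -0.733]
tr [0.2733 0.1945 0.    ] tw [ 0.   0.  -0.6]
tr [0.0694 0.1909 0.202 ] tw [-0.057 -0.999 -0.212]
tr [-0.      0.      0.1925] tw [-0. -0.  0.]
```

jog_arm(
  motion=[
    {"translation": [0.364, 0.034, -0.022], "twist": [0.01, 0.02, -0.69], "hand": 1},
    {"translation": [0.364, 0.034, -0.022], "twist": [0.01, 0.02, -0.69], "hand": 1},
    {"translation": [0.364, 0.034, -0.022], "twist": [0.01, 0.02, -0.69], "hand": 1},
    {"translation": [0.364, 0.034, -0.022], "twist": [0.01, 0.02, -0.69], "hand": 1},
    {"translation": [0.364, 0.034, -0.022], "twist": [0.01, 0.02, -0.69], "hand": 1},
  ],
)

```text
t: 14.0
eef_pos: [633.2, -11.9, 132.6]
eef_rot: [-1.311, -2.84, -0.003]
force: [0.1, 0.5, -0.7]
width: 46.1
grasp_force: 24.8
```

jog_arm(
  motion=[
    {"translation": [0.361, 0.075, -0.025], "twist": [0, 0, -0.73], "hand": 1},
    {"translation": [0.361, 0.075, -0.025], "twist": [0, 0, -0.73], "hand": 1},
    {"translation": [0.361, 0.075, -0.025], "twist": [0, 0, -0.73], "hand": 1},
    {"translation": [0.361, 0.075, -0.025], "twist": [0, 0, -0.73], "hand": 1},
    {"translation": [0.361, 0.075, -0.025], "twist": [0, 0, -0.73], "hand": 1},
  ],
)

```text
t: 14.42
eef_pos: [562.5, 116.0, 143.9]
eef_rot: [-0.749, -3.038, -0.005]
force: [1.1, 0.8, -0.6]
width: 45.7
grasp_force: 24.8
```

jog_arm(
  motion=[
    {"translation": [0.273, 0.195, 0], "twist": [0, 0, -0.6], "hand": 1},
    {"translation": [0.273, 0.195, 0], "twist": [0, 0, -0.6], "hand": 1},
    {"translation": [0.273, 0.195, 0], "twist": [0, 0, -0.6], "hand": 1},
    {"translation": [0.273, 0.195, 0], "twist": [0, 0, -0.6], "hand": 1},
    {"translation": [0.273, 0.195, 0], "twist": [0, 0, -0.6], "hand": 1},
    {"translation": [0.273, 0.195, 0], "twist": [0, 0, -0.6], "hand": 1},
  ],
)

```text
t: 14.92
eef_pos: [507.1, 229.3, 143.7]
eef_rot: [-0.28, -3.118, -0.002]
force: [1.1, -1.0, -1.6]
width: 46.3
grasp_force: 24.8
```

Run:
```python
from h import *
s=robot.state();print(s["eef_pos"],s["width"],s["joint_pos"])
chain([(binp(-50,28.5,45),RCF),(binp(-50,28.5,-32),RCF)])
```

```text
[507.08718229 229.25306287 143.69981864] 46.28723803666951 [ 0.20538114  0.48112836 -0.93324058  1.81900224  0.42839062  1.06955904
  0.50353869]
tr [0.0615 0.1936 0.1869] tw [-0.057 -1.019 -0.221]
tr [-0.      0.      0.1925] tw [-0. -0.  0.]
```

jog_arm(
  motion=[
    {"translation": [0.061, 0.194, 0.187], "twist": [-0.057, -1.0, -0.22], "hand": 1},
    {"translation": [0.061, 0.194, 0.187], "twist": [-0.057, -1.0, -0.22], "hand": 1},
    {"translation": [0.061, 0.194, 0.187], "twist": [-0.057, -1.0, -0.22], "hand": 1},
    {"translation": [0.061, 0.194, 0.187], "twist": [-0.057, -1.0, -0.22], "hand": 1},
    {"translation": [0.061, 0.194, 0.187], "twist": [-0.057, -1.0, -0.22], "hand": 1},
    {"translation": [0.061, 0.194, 0.187], "twist": [-0.057, -1.0, -0.22], "hand": 1},
    {"translation": [0.061, 0.194, 0.187], "twist": [-0.057, -1.0, -0.22], "hand": 1},
  ],
)

```text
t: 15.5
eef_pos: [495.7, 309.7, 69.0]
eef_rot: [0.081, 2.628, -0.023]
force: [1.3, -0.2, -1.3]
width: 45.8
grasp_force: 24.8
```

Run:
```python
from h import *
s=robot.state();v=s["eef_pos"]-LIP;print(s["eef_pos"],v@EY,v@UP,v@N,s["joint_pos"])
chain([(binp(-50,28.5,-30),RCF)])
```

```text
[495.71888036 309.66464536  69.0421105 ] -50.35938755761092 28.25628083506823 44.93260534999663 [-0.35599376  0.41414898 -0.62568431  2.16214705  1.20253228  0.70899507
 -0.38158681]
tr [-0.0027  0.0012  0.1873] tw [-0.003 -0.021  0.   ]
```

jog_arm(
  motion=[
    {"translation": [-0.002, 0.001, 0.08], "twist": [0, -0.02, 0], "hand": 1},
    {"translation": [-0.002, 0.001, 0.14], "twist": [0, -0.02, 0], "hand": 1},
    {"translation": [-0.002, 0.001, 0.175], "twist": [0, -0.02, 0], "hand": 1},
    {"translation": [-0.002, 0.001, 0.186], "twist": [0, -0.02, 0], "hand": 1},
    {"translation": [-0.002, 0.001, 0.186], "twist": [0, -0.02, 0], "hand": 1},
    {"translation": [-0.002, 0.001, 0.186], "twist": [0, -0.02, 0], "hand": 1},
  ],
)

```text
t: 16.0
eef_pos: [534.8, 308.6, 5.9]
eef_rot: [0.086, 2.616, -0.019]
force: [-0.2, -0.7, -0.9]
width: 45.8
grasp_force: 24.8
```

jog_arm(
  motion=[
    {"translation": [0, 0, 0.004], "twist": [0, 0, 0], "hand": 1},
    {"translation": [0, 0, 0.007], "twist": [0, 0, 0], "hand": 1},
    {"translation": [0, 0, 0.007], "twist": [0, 0, 0], "hand": 1},
  ],
)

```text
t: 16.25
eef_pos: [534.8, 309.6, 3.6]
eef_rot: [0.081, 2.615, -0.018]
force: [1.0, -0.3, -1.3]
width: 45.8
grasp_force: 24.8
```

jog_arm(
  motion=[
    {"translation": [0, 0, 0.003], "twist": [0, 0, 0], "hand": 1},
    {"translation": [0, 0, 0.005], "twist": [0, 0, 0], "hand": 1},
    {"translation": [0, 0, 0.005], "twist": [0, 0, 0], "hand": 1},
  ],
)

```text
t: 16.5
eef_pos: [535.5, 309.4, 1.2]
eef_rot: [0.081, 2.616, -0.019]
force: [0.1, -0.3, -0.5]
width: 46.1
grasp_force: 24.8
```

jog_arm(
  motion=[
    {"translation": [0, 0, 0.0025], "twist": [0, 0, 0], "hand": 1},
    {"translation": [0, 0, 0.005], "twist": [0, 0, 0], "hand": 1},
    {"translation": [0, 0, 0.005], "twist": [0, 0, 0], "hand": 1},
  ],
)

```text
t: 16.75
eef_pos: [536.4, 309.4, -0.6]
eef_rot: [0.08, 2.616, -0.019]
force: [-0.6, -0.5, 1.0]
width: 45.9
grasp_force: 24.8
```

jog_arm(
  motion=[
    {"translation": [0, 0, 0.0025], "twist": [0, 0, 0], "hand": 1},
    {"translation": [0, 0, 0.0025], "twist": [0, 0, 0], "hand": 1},
  ],
)

```text
t: 16.92
eef_pos: [536.5, 309.4, -0.6]
eef_rot: [0.08, 2.615, -0.019]
force: [-5.3, -2.0, 9.2]
width: 45.8
grasp_force: 24.8
```

jog_arm(
  motion=[
    {"translation": [0, 0, -0.002], "twist": [0, 0, 0], "hand": 0.45},
    {"translation": [0, 0, -0.002], "twist": [0, 0, 0], "hand": 0.36},
    {"translation": [0, 0, -0.002], "twist": [0, 0, 0], "hand": 0.33},
    {"translation": [0, 0, -0.002], "twist": [0, 0, 0], "hand": 0.33},
    {"translation": [0, 0, -0.02], "twist": [0, 0, 0], "hand": 0.33},
    {"translation": [0, 0, -0.06], "twist": [0, 0, 0], "hand": 0.33},
    {"translation": [0, 0, -0.15], "twist": [0, 0, 0], "hand": 0.33},
    {"translation": [0, 0, -0.25], "twist": [0, 0, 0], "hand": 0.33},
    {"translation": [0, 0, -0.35], "twist": [0, 0, 0], "hand": 0.33},
    {"translation": [0, 0, -0.35], "twist": [0, 0, 0], "hand": 0.33},
  ],
)

```text
t: 17.75
eef_pos: [465.6, 318.2, 126.6]
eef_rot: [0.075, 2.609, -0.007]
force: [-0.2, 0.4, 0.9]
width: 58.3
grasp_force: 0.0
```

Run:
```python
from h import *
s=robot.state();print(s["width"],s["eef_pos"],s["joint_pos"])
p,d,C=shot("w7");q,e,S=shot("s7","scene")
cv2.imwrite("pics/m7.png",np.hstack([p[:230,100:450],cv2.resize(q[240:370,280:470],(336,230))])[:,:,::-1])
hsv=cv2.cvtColor(p,cv2.COLOR_RGB2HSV).astype(int);H_,S_,V=hsv[...,0],hsv[...,1],hsv[...,2]
m=(S_>100)&((H_<35)|(H_>170))&(V<140);m[215:]=0
for c in blobs(m,100)[:3]:
    r=cv2.minAreaRect(c);P=depthpts(C,c[:,0],d)-LIP;print(np.round(r[0]),"s",np.percentile(P@UP,[5,95]),"b",np.percentile(P@EY,[5,95]),"h",np.percentile(P@N,[5,50,95]))
```

```text
58.32829391620337 [465.60637199 318.20367259 126.64725029] [-0.34711265  0.29004837 -0.68974433  2.16262803  1.04630778  0.75083668
 -0.27499518]
[250. 175.] s [ 1.19504175 44.08737521] b [-70.44968794 -27.76954131] h [18.79798069 19.99781249 24.52949676]
```

View pics/m7.png

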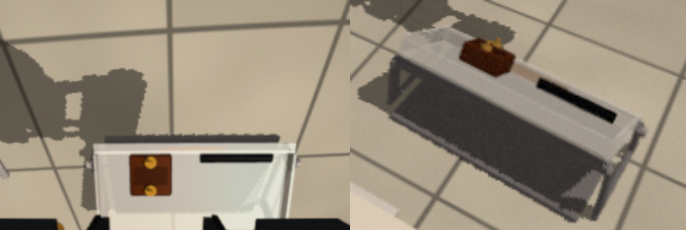

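Both antenna parts rest against the lip. The capacitor is flat with terminals up at (150,175), s from 1 to 45, and the rod is at (237,158). Next is the copper bar.

Run:
```python
from h import *
chain([tool(480,210,160,176),tool(475,90,150,178),tool(462,-10,120,178.5)])
# tray from top and wrist w1
for n,f in (("top","top0"),("wrist","w1")):
    z=np.load(f+".npz");C=cam(n,{"eef_pos":z["pos"],"eef_rot":z["rot"]} if n=="wrist" else None)
    hsv=cv2.cvtColor(z["p"],cv2.COLOR_RGB2HSV).astype(int)
    m=(hsv[...,0]>100)&(hsv[...,0]<130)&(hsv[...,1]>150)
    c=blobs(m,200)[0];e=plane(C,cv2.boxPoints(cv2.minAreaRect(c)),20);h=plane(C,c[:,0],20)[:,:2]
    r=cv2.minAreaRect(np.float32(h));print(n,np.round(r[0],1),np.round(r[1],1),round(r[2],1))
```

```text
tr [-0.0897 -0.2577 -0.0593] tw [0.013 1.008 0.016]
tr [-0.0085 -0.3001  0.025 ] tw [-0.    -0.    -0.067]
tr [ 0.0238 -0.251   0.075 ] tw [ 0.     0.    -0.017]
top [ 510.1 -353.3] [204.6 161.5] 5.3
wrist [ 515.3 -350.6] [213.8 180.2] 4.4
```

jog_arm(
  motion=[
    {"translation": [-0.09, -0.258, -0.06], "twist": [0.01, 1.0, 0.02], "hand": 0.33},
    {"translation": [-0.09, -0.258, -0.06], "twist": [0.01, 1.0, 0.02], "hand": 0.33},
    {"translation": [-0.09, -0.258, -0.06], "twist": [0.01, 1.0, 0.02], "hand": 0.33},
    {"translation": [-0.09, -0.258, -0.06], "twist": [0.01, 1.0, 0.02], "hand": 0.33},
    {"translation": [-0.09, -0.258, -0.06], "twist": [0.01, 1.0, 0.02], "hand": 0.33},
    {"translation": [-0.09, -0.258, -0.06], "twist": [0.01, 1.0, 0.02], "hand": 0.33},
  ],
)

```text
t: 18.35
eef_pos: [480.7, 205.3, 159.3]
eef_rot: [-0.12, -3.138, 0.002]
force: [2.0, 0.3, 0.4]
width: 58.6
grasp_force: 0.0
```

jog_arm(
  motion=[
    {"translation": [-0.008, -0.3, 0.025], "twist": [0, 0, -0.067], "hand": 0.4},
    {"translation": [-0.008, -0.3, 0.025], "twist": [0, 0, -0.067], "hand": 0.4},
    {"translation": [-0.008, -0.3, 0.025], "twist": [0, 0, -0.067], "hand": 0.4},
    {"translation": [-0.008, -0.3, 0.025], "twist": [0, 0, -0.067], "hand": 0.4},
  ],
)

```text
t: 18.68
eef_pos: [473.0, 78.6, 144.8]
eef_rot: [-0.08, -3.136, 0.01]
force: [0.4, -0.1, 0.3]
width: 52.7
grasp_force: 0.0
```

jog_arm(
  motion=[
    {"translation": [0.02, -0.25, 0.075], "twist": [0, 0, 0], "hand": 0.4},
    {"translation": [0.02, -0.25, 0.075], "twist": [0, 0, 0], "hand": 0.4},
    {"translation": [0.02, -0.25, 0.075], "twist": [0, 0, 0], "hand": 0.4},
    {"translation": [0.02, -0.25, 0.075], "twist": [0, 0, 0], "hand": 0.4},
    {"translation": [0.02, -0.25, 0.075], "twist": [0, 0, 0], "hand": 0.4},
  ],
)

```text
t: 19.1
eef_pos: [461.7, -12.1, 116.9]
eef_rot: [-0.065, -3.141, 0.0]
force: [-0.2, 0.8, -0.3]
width: 52.2
grasp_force: 0.0
```

Run:
```python
from h import *
s=robot.state();print(s["eef_pos"],s["t"],s["width"],s["joint_pos"])
p,d,C=shot("w8")
hsv=cv2.cvtColor(p,cv2.COLOR_RGB2HSV).astype(int);H,S,V=hsv[...,0],hsv[...,1],hsv[...,2]
m=(S>100)&(H<14)&(V>100);m[225:]=0
for c in blobs(m,100)[:4]:
    P=plane(C,c[:,0],26)[:,:2];r=cv2.minAreaRect(np.float32(P));print(np.round(r[0],1),np.round(r[1],1),round(r[2],1))
    M=cv2.moments(c);u=(M["m10"]/M["m00"],M["m01"]/M["m00"]);print(np.round(u),depthpts(C,[u],d).round(1))
```

```text
[461.71092726 -12.12694666 116.88303546] 19.1 52.19577486825142 [ 0.57721287  0.28496748 -0.74790862  2.06290438  0.25026471  0.88294618
  1.21801894]
[454.1  -8.3] [ 24.8 112.8] 87.2
[260. 171.] [[450.1  -8.   23.2]]
```

View pics/w8.png

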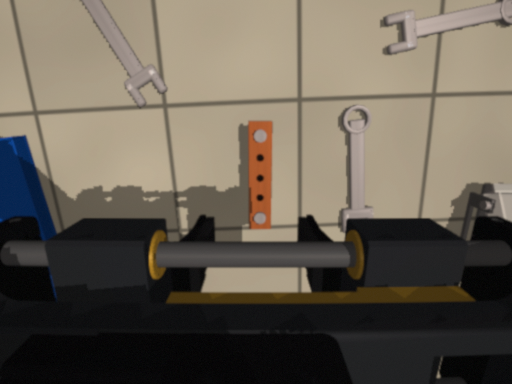

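The bar is at (260,176) and the wanted spanner at (357,165). The bar's centre comes to (458,-8) with yaw 177. I go down to the copper.

Run:
```python
from h import *
go(*tool(457.7,-8.4,-27,177.2))
z=np.load("w8.npz");C=cam("wrist",{"eef_pos":z["pos"],"eef_rot":z["rot"]})
print(plane(C,[(356,119),(357,215),(357,165)],7).round(1),depthpts(C,[(357,165),(261,175),(253,200)],z["d"]).round(1))
```

```text
tr [0.0125 0.0045 0.3614] tw [0.001 0.003 0.02 ]
[[400.2  99.    7. ]
 [511.7 106.    7. ]
 [451.2 102.7   7. ]] [[451.5 103.3   5.3]
 [454.4  -6.8  24.8]
 [482.4 -16.6  24. ]]
```

jog_arm(
  motion=[
    {"translation": [0.012, 0.005, 0.1], "twist": [0, 0, 0.02], "hand": 0.4},
    {"translation": [0.012, 0.005, 0.2], "twist": [0, 0, 0.02], "hand": 0.4},
    {"translation": [0.012, 0.005, 0.29], "twist": [0, 0, 0.02], "hand": 0.4},
    {"translation": [0.012, 0.005, 0.34], "twist": [0, 0, 0.02], "hand": 0.4},
    {"translation": [0.012, 0.005, 0.36], "twist": [0, 0, 0.02], "hand": 0.4},
    {"translation": [0.012, 0.005, 0.36], "twist": [0, 0, 0.02], "hand": 0.5},
    {"translation": [0.012, 0.005, 0.36], "twist": [0, 0, 0.02], "hand": 0.6},
    {"translation": [0.012, 0.005, 0.36], "twist": [0, 0, 0.02], "hand": 0.7},
    {"translation": [0.012, 0.005, 0.36], "twist": [0, 0, 0.02], "hand": 0.8},
    {"translation": [0.012, 0.005, 0.36], "twist": [0, 0, 0.02], "hand": 1},
  ],
  force=40,
)

```text
t: 19.98
eef_pos: [459.6, -8.6, -24.4]
eef_rot: [0.076, 3.135, -0.001]
force: [0.3, 0.5, -0.8]
width: 26.3
grasp_force: 0.0
```

jog_arm(
  motion=[
    {"translation": [0, 0, 0], "twist": [0, 0, 0], "hand": 1},
    {"translation": [0, 0, 0], "twist": [0, 0, 0], "hand": 1},
    {"translation": [0, 0, 0], "twist": [0, 0, 0], "hand": 1},
  ],
)

```text
t: 20.23
eef_pos: [459.6, -8.4, -24.5]
eef_rot: [0.075, 3.135, -0.001]
force: [-1.1, 0.7, 7.6]
width: 24.0
grasp_force: 40.0
```

Run:
```python
from h import *
chain([tool(460,-8,130,177.5),tool(500,-300,160,185)])
```

```text
tr [-0.0032  0.0007 -0.3863] tw [-0.001  0.011 -0.008]
tr [-0.1317 -0.7249 -0.075 ] tw [ 0.   -0.   -0.25]
```

jog_arm(
  motion=[
    {"translation": [0, 0, -0.03], "twist": [0, 0, 0], "hand": 1},
    {"translation": [0, 0, -0.12], "twist": [0, 0, 0], "hand": 1},
    {"translation": [0, 0, -0.22], "twist": [0, 0, 0], "hand": 1},
    {"translation": [0, 0, -0.32], "twist": [0, 0, 0], "hand": 1},
    {"translation": [0, 0, -0.4], "twist": [0, 0, 0], "hand": 1},
    {"translation": [0, 0, -0.4], "twist": [0, 0, 0], "hand": 1},
  ],
)

```text
t: 20.73
eef_pos: [462.3, -8.0, 140.3]
eef_rot: [0.076, 3.126, -0.003]
force: [0.2, 0.0, -2.8]
width: 24.4
grasp_force: 40.0
```

jog_arm(
  motion=[
    {"translation": [-0.07, -0.73, -0.07], "twist": [0, 0, -0.25], "hand": 1},
    {"translation": [-0.07, -0.73, -0.07], "twist": [0, 0, -0.25], "hand": 1},
    {"translation": [-0.07, -0.73, -0.07], "twist": [0, 0, -0.25], "hand": 1},
    {"translation": [-0.07, -0.73, -0.07], "twist": [0, 0, -0.25], "hand": 1},
    {"translation": [-0.07, -0.73, -0.07], "twist": [0, 0, -0.25], "hand": 1},
    {"translation": [-0.07, -0.73, -0.07], "twist": [0, 0, -0.25], "hand": 1},
    {"translation": [-0.07, -0.73, -0.07], "twist": [0, 0, -0.25], "hand": 1},
    {"translation": [-0.07, -0.73, -0.07], "twist": [0, 0, -0.25], "hand": 1},
    {"translation": [-0.07, -0.73, -0.07], "twist": [0, 0, -0.25], "hand": 1},
  ],
)

```text
t: 21.48
eef_pos: [470.1, -306.1, 161.3]
eef_rot: [-0.118, 3.138, -0.002]
force: [-0.2, 0.3, -0.6]
width: 24.0
grasp_force: 40.0
```

Run:
```python
from h import *
s=robot.state();print(s["eef_pos"],s["eef_rot"],s["t"],s["width"],s["joint_pos"])
p,d,C=shot("w9")
```

```text
[ 470.05430416 -306.09501699  161.27476386] [-1.17524790e-01  3.13773459e+00 -1.63456616e-03] 21.4833 24.029282135131787 [ 1.01440834  0.3777966  -0.65408661  1.80809111  0.26328223  1.04180206
  1.90619347]
```

View pics/w9.png

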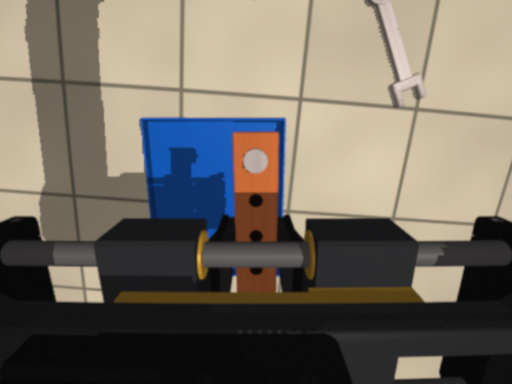

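The tray's near edge runs from (142,119) to (285,119), and the bar is held square above it.

Run:
```python
from h import *
z=np.load("w9.npz");C=cam("wrist",{"eef_pos":z["pos"],"eef_rot":z["rot"]})
p=z["p"];hsv=cv2.cvtColor(p,cv2.COLOR_RGB2HSV).astype(int)
m=(hsv[...,0]>100)&(hsv[...,0]<130)&(hsv[...,1]>120);m[212:]=0
c=blobs(m,300)[0][:,0]
# edges: top row per col, left col per row, right col per row
top=np.array([(u,c[c[:,0]==u][:,1].min()) for u in range(155,228)])
L=np.array([(c[c[:,1]==r][:,0].min(),r) for r in range(130,205)]);Rr=np.array([(c[c[:,1]==r][:,0].max(),r) for r in range(130,205)])
for n,e in (("near",top),("-y",L),("+y",Rr)):
    X=plane(C,e,20);v=cv2.fitLine(np.float32(X[:,:2]),cv2.DIST_HUBER,0,.01,.01).ravel();print(n,X[0].round(1),X[-1].round(1),v.round(3),np.degrees(np.arctan2(v[1],v[0])))
print(depthpts(C,[(190,130),(190,200),(165,119)],z["d"]).round(1))
print(proj(C,[[512,-356,3]]))
```

```text
near [ 412.8 -432.2   20. ] [ 406.7 -346.    20. ] [ 7.10000e-02 -9.97000e-01  4.09771e+02 -3.89037e+02] -85.92889
-y [ 428.1 -448.3   20. ] [ 522.2 -440.9   20. ] [ 9.97000e-01  7.40000e-02  4.74135e+02 -4.45254e+02] 4.250412
+y [ 415.6 -276.8   20. ] [ 509.2 -269.9   20. ] [ 9.98000e-01  6.80000e-02  4.61351e+02 -2.73507e+02] 3.8971221
[[ 425.4 -394.2    1.7]
 [ 518.6 -392.8    2.6]
 [ 413.2 -420.7   18.3]]
[[217.18564889 197.383637  ]]
```

```bash
cat >> h.py <<'E'
TC=np.array([515.6,-355.9]);ta=np.radians(4.1);TX=np.array([np.cos(ta),np.sin(ta)]);TY=np.array([-TX[1],TX[0]])
def tray(x,y): return TC+x*TX+y*TY
E
python3 - <<'E'
from h import *
x,y=tray(2,-52);print(x,y);chain([tool(x,y,60,184.1),tool(x,y,-17,184.1)])
E
```

```text
521.3127486711616 -407.62392582374366
tr [-0.1056 -0.2718  0.2532] tw [0.001 0.003 0.014]
tr [ 0.     -0.      0.1925] tw [-0.  0.  0.]
```

jog_arm(
  motion=[
    {"translation": [-0.106, -0.272, 0.05], "twist": [0, 0, 0.01], "hand": 1},
    {"translation": [-0.106, -0.272, 0.1], "twist": [0, 0, 0.01], "hand": 1},
    {"translation": [-0.106, -0.272, 0.18], "twist": [0, 0, 0.01], "hand": 1},
    {"translation": [-0.106, -0.272, 0.253], "twist": [0, 0, 0.01], "hand": 1},
    {"translation": [-0.106, -0.272, 0.253], "twist": [0, 0, 0.01], "hand": 1},
    {"translation": [-0.106, -0.272, 0.253], "twist": [0, 0, 0.01], "hand": 1},
  ],
)

```text
t: 22.03
eef_pos: [521.4, -403.1, 57.8]
eef_rot: [0.125, -3.136, -0.008]
force: [-0.0, 0.2, -1.2]
width: 24.3
grasp_force: 40.0
```

Run:
```python
from h import *
x,y=tray(2,-52);s=robot.state();print(s["eef_pos"]);chain([tool(x,y,-17,184.1)])
```

```text
[ 521.36677034 -403.05945476   57.83472869]
tr [ 0.0006 -0.0124  0.187 ] tw [ 0.01  -0.005  0.015]
```

jog_arm(
  motion=[
    {"translation": [0, -0.008, 0.08], "twist": [0.01, 0, 0.015], "hand": 1},
    {"translation": [0, -0.008, 0.14], "twist": [0.01, 0, 0.015], "hand": 1},
    {"translation": [0, -0.008, 0.175], "twist": [0.01, 0, 0.015], "hand": 1},
    {"translation": [0, -0.008, 0.186], "twist": [0.01, 0, 0.015], "hand": 1},
    {"translation": [0, -0.008, 0.186], "twist": [0.01, 0, 0.015], "hand": 1},
    {"translation": [0, -0.008, 0.186], "twist": [0.01, 0, 0.015], "hand": 1},
  ],
)

```text
t: 22.53
eef_pos: [525.4, -409.4, -10.6]
eef_rot: [-0.111, 3.134, -0.012]
force: [-0.3, -0.6, -1.3]
width: 24.1
grasp_force: 40.0
```

jog_arm(
  motion=[
    {"translation": [0, 0, 0.003], "twist": [0, 0, 0], "hand": 1},
    {"translation": [0, 0, 0.006], "twist": [0, 0, 0], "hand": 1},
    {"translation": [0, 0, 0.006], "twist": [0, 0, 0], "hand": 1},
  ],
)

```text
t: 22.78
eef_pos: [524.3, -409.9, -14.2]
eef_rot: [-0.109, 3.135, -0.011]
force: [-1.1, -0.1, -1.9]
width: 24.3
grasp_force: 40.0
```

jog_arm(
  motion=[
    {"translation": [0, 0, 0.003], "twist": [0, 0, 0], "hand": 1},
    {"translation": [0, 0, 0.006], "twist": [0, 0, 0], "hand": 1},
    {"translation": [0, 0, 0.006], "twist": [0, 0, 0], "hand": 1},
  ],
)

```text
t: 23.03
eef_pos: [523.7, -409.5, -17.8]
eef_rot: [-0.109, 3.137, -0.009]
force: [-0.4, 0.1, -2.0]
width: 24.5
grasp_force: 40.0
```

jog_arm(
  motion=[
    {"translation": [0, 0, 0.003], "twist": [0, 0, 0], "hand": 1},
    {"translation": [0, 0, 0.006], "twist": [0, 0, 0], "hand": 1},
    {"translation": [0, 0, 0.006], "twist": [0, 0, 0], "hand": 1},
  ],
)

```text
t: 23.28
eef_pos: [523.7, -409.5, -20.3]
eef_rot: [-0.11, 3.137, -0.009]
force: [-0.2, -1.1, -3.1]
width: 24.2
grasp_force: 40.0
```

jog_arm(
  motion=[
    {"translation": [0, 0, 0.0025], "twist": [0, 0, 0], "hand": 1},
    {"translation": [0, 0, 0.004], "twist": [0, 0, 0], "hand": 1},
    {"translation": [0, 0, 0.004], "twist": [0, 0, 0], "hand": 1},
  ],
)

```text
t: 23.53
eef_pos: [523.9, -409.6, -21.4]
eef_rot: [-0.11, 3.136, -0.01]
force: [-0.5, -0.2, 0.2]
width: 24.4
grasp_force: 40.0
```

jog_arm(
  motion=[
    {"translation": [0, 0, 0.002], "twist": [0, 0, 0], "hand": 1},
    {"translation": [0, 0, 0.001], "twist": [0, 0, 0], "hand": 0.72},
    {"translation": [0, 0, 0], "twist": [0, 0, 0], "hand": 0.67},
    {"translation": [0, 0, 0], "twist": [0, 0, 0], "hand": 0.67},
    {"translation": [0, 0, -0.03], "twist": [0, 0, 0], "hand": 0.67},
    {"translation": [0, 0, -0.1], "twist": [0, 0, 0], "hand": 0.67},
    {"translation": [0, 0, -0.2], "twist": [0, 0, 0], "hand": 0.6},
    {"translation": [0, 0, -0.3], "twist": [0, 0, 0], "hand": 0.6},
    {"translation": [0, 0, -0.4], "twist": [0, 0, 0], "hand": 0.6},
    {"translation": [0, 0, -0.45], "twist": [0, 0, 0], "hand": 0.6},
  ],
)

```text
t: 24.37
eef_pos: [526.0, -409.4, 165.3]
eef_rot: [-0.11, 3.129, -0.018]
force: [1.0, -0.5, 0.9]
width: 34.2
grasp_force: 0.0
```

Run:
```python
from h import *
s=robot.state();print(s["eef_pos"],s["t"],s["width"])
p,d,C=shot("w10");q,e,T=shot("t10","top")
hsv=cv2.cvtColor(q,cv2.COLOR_RGB2HSV).astype(int);m=(hsv[...,1]>100)&(hsv[...,0]<14)&(hsv[...,2]>90);m[:62]=0
for c in blobs(m,20)[:5]:
    r=cv2.minAreaRect(c);P=plane(T,c[:,0],26)[:,:2];R=cv2.minAreaRect(np.float32(P));v=np.array(R[0])-TC
    print(np.round(r[0]),np.round(R[0],1),np.round(R[1],1),round(R[2],1),"tray",v@TX,v@TY,depthpts(T,[r[0]],e).round(1))
chain([tool(495,-150,160,182),tool(458,104,100,183)])
```

```text
[ 526.02559257 -409.4453676   165.33023099] 24.3667 34.2059344062421
[402. 165.] [ 521.6 -406.9] [114.8  27.1] 3.9 tray 2.3249244055421876 -51.26583475575431 [[ 520.3 -405.5   29.1]]
tr [0.0335 0.6538 0.0036] tw [-0.025  0.023  0.067]
tr [0.0703 0.6378 0.15  ] tw [ 0.    -0.    -0.033]
```

The bar sits in the tray at tray (2,-51), yaw aligned, top at 29 mm. Next is the spanner at (459,103).

jog_arm(
  motion=[
    {"translation": [0.03, 0.65, 0], "twist": [-0.02, 0.02, 0.06], "hand": 0.5},
    {"translation": [0.03, 0.65, 0], "twist": [-0.02, 0.02, 0.06], "hand": 0.5},
    {"translation": [0.03, 0.65, 0], "twist": [-0.02, 0.02, 0.06], "hand": 0.5},
    {"translation": [0.03, 0.65, 0], "twist": [-0.02, 0.02, 0.06], "hand": 0.5},
    {"translation": [0.03, 0.65, 0], "twist": [-0.02, 0.02, 0.06], "hand": 0.5},
    {"translation": [0.03, 0.65, 0], "twist": [-0.02, 0.02, 0.06], "hand": 0.5},
    {"translation": [0.03, 0.65, 0], "twist": [-0.02, 0.02, 0.06], "hand": 0.5},
    {"translation": [0.03, 0.65, 0], "twist": [-0.02, 0.02, 0.06], "hand": 0.5},
  ],
)

```text
t: 25.13
eef_pos: [492.4, -145.5, 156.9]
eef_rot: [0.072, -3.133, -0.007]
force: [-0.2, -0.2, 0.9]
width: 43.7
grasp_force: 0.0
```

jog_arm(
  motion=[
    {"translation": [0.07, 0.638, 0.15], "twist": [0, 0, -0.04], "hand": 0.5},
    {"translation": [0.07, 0.638, 0.15], "twist": [0, 0, -0.04], "hand": 0.5},
    {"translation": [0.07, 0.638, 0.15], "twist": [0, 0, -0.04], "hand": 0.5},
    {"translation": [0.07, 0.638, 0.15], "twist": [0, 0, -0.04], "hand": 0.5},
    {"translation": [0.07, 0.638, 0.15], "twist": [0, 0, -0.04], "hand": 0.5},
    {"translation": [0.07, 0.638, 0.15], "twist": [0, 0, -0.04], "hand": 0.5},
    {"translation": [0.07, 0.638, 0.15], "twist": [0, 0, -0.04], "hand": 0.5},
    {"translation": [0.07, 0.638, 0.15], "twist": [0, 0, -0.04], "hand": 0.5},
    {"translation": [0.07, 0.638, 0.15], "twist": [0, 0, -0.04], "hand": 0.5},
  ],
)

```text
t: 25.88
eef_pos: [455.2, 103.5, 97.7]
eef_rot: [0.094, -3.132, -0.006]
force: [1.0, 0.4, -0.2]
width: 43.5
grasp_force: 0.0
```

Run:
```python
from h import *
s=robot.state();print(s["eef_pos"],s["t"],s["width"])
p,d,C=shot("w11")
# spanner: points 3..12mm above shelf near expected place
v,u=np.mgrid[0:222,150:360];uv=np.c_[u.ravel(),v.ravel()];g=cv2.cvtColor(p,cv2.COLOR_RGB2HSV)[v.ravel(),u.ravel()].astype(int)
X=plane(C,uv,7);k=(g[:,1]<38)&(g[:,2]>90)&(abs(X[:,1]-103)<30)&(X[:,0]>360)&(X[:,0]<545)
m=np.zeros((384,512),np.uint8);m[uv[k][:,1],uv[k][:,0]]=1
for c in blobs(m,150)[:3]:
    P=plane(C,c[:,0],7)[:,:2];R=cv2.minAreaRect(np.float32(P));print(R,P.min(0),P.max(0))
for x in (420,435,450,465):
    q=X[k&(abs(X[:,0]-x)<2.5)];print(x,len(q),q[:,1].min().round(1) if len(q) else 0,q[:,1].max().round(1) if len(q) else 0)
go(*tool(459,103,-30,183.6))
```

```text
[455.24009795 103.48595852  97.65880174] 25.8833 43.49112685812562
((442.3228454589844, 103.22633361816406), (113.86663818359375, 28.886470794677734), 4.123487949371338) [385.47329367  85.62649523] [499.47707522 114.99453655]
420 73 94.0 108.9
435 70 94.8 109.8
450 69 95.6 110.8
465 65 96.4 111.9
tr [-1.110e-02 -3.000e-04  3.194e-01] tw [ 0.007 -0.015 -0.01 ]
```

jog_arm(
  motion=[
    {"translation": [-0.012, 0, 0.1], "twist": [0.01, -0.01, 0], "hand": 0.55},
    {"translation": [-0.012, 0, 0.2], "twist": [0.01, -0.01, 0], "hand": 0.55},
    {"translation": [-0.012, 0, 0.28], "twist": [0.01, -0.01, 0], "hand": 0.55},
    {"translation": [-0.012, 0, 0.31], "twist": [0.01, -0.01, 0], "hand": 0.55},
    {"translation": [-0.012, 0, 0.324], "twist": [0.01, -0.01, 0], "hand": 0.55},
    {"translation": [-0.012, 0, 0.324], "twist": [0.01, -0.01, 0], "hand": 0.55},
  ],
)

```text
t: 26.43
eef_pos: [459.2, 103.8, -31.8]
eef_rot: [0.09, -3.138, 0.002]
force: [0.6, 0.6, -0.1]
width: 39.7
grasp_force: 0.0
```

jog_arm(
  motion=[
    {"translation": [0, 0, 0.004], "twist": [0, 0, 0], "hand": 0.55},
    {"translation": [0, 0, 0.01], "twist": [0, 0, 0], "hand": 0.55},
    {"translation": [0, 0, 0.01], "twist": [0, 0, 0], "hand": 0.55},
  ],
)

```text
t: 26.68
eef_pos: [459.9, 104.9, -34.4]
eef_rot: [-0.092, 3.14, -0.001]
force: [0.6, 1.4, 0.9]
width: 38.8
grasp_force: 0.0
```

jog_arm(
  motion=[
    {"translation": [0, 0, 0.004], "twist": [0, 0, 0], "hand": 0.65},
    {"translation": [0, 0, 0.004], "twist": [0, 0, 0], "hand": 0.75},
    {"translation": [0, 0, 0.004], "twist": [0, 0, 0], "hand": 0.85},
    {"translation": [0, 0, 0.004], "twist": [0, 0, 0], "hand": 1},
    {"translation": [0, 0, 0.004], "twist": [0, 0, 0], "hand": 1},
    {"translation": [0, 0, 0.004], "twist": [0, 0, 0], "hand": 1},
    {"translation": [0, 0, 0.004], "twist": [0, 0, 0], "hand": 1},
  ],
  force=40,
)

```text
t: 27.27
eef_pos: [458.9, 105.0, -37.0]
eef_rot: [0.093, -3.138, 0.002]
force: [-0.6, -0.3, 2.0]
width: 16.6
grasp_force: 40.0
```

jog_arm(
  motion=[
    {"translation": [0, 0, -0.01], "twist": [0, 0, 0], "hand": 1},
    {"translation": [0, 0, -0.04], "twist": [0, 0, 0], "hand": 1},
    {"translation": [0, 0, -0.12], "twist": [0, 0, 0], "hand": 1},
    {"translation": [0, 0, -0.2], "twist": [0, 0, 0], "hand": 1},
    {"translation": [0, 0, -0.3], "twist": [0, 0, 0], "hand": 1},
    {"translation": [0, 0, -0.4], "twist": [0, 0, 0], "hand": 1},
    {"translation": [0, 0, -0.45], "twist": [0, 0, 0], "hand": 1},
    {"translation": [0, 0, -0.45], "twist": [0, 0, 0], "hand": 1},
  ],
)

```text
t: 27.93
eef_pos: [462.3, 106.6, 148.3]
eef_rot: [-0.093, 3.132, -0.0]
force: [0.5, 0.4, -1.3]
width: 16.1
grasp_force: 40.0
```

Run:
```python
from h import *
s=robot.state();print(s["eef_pos"],s["t"],s["width"],s["force"])
x,y=tray(0,2)
p,d,C=shot("w12")
v,u=np.mgrid[100:222,240:272];P=depthpts(C,np.c_[u.ravel(),v.ravel()],d);k=P[:,2]>60;P=P[k];R=Ro.from_rotvec(s["eef_rot"]).inv().apply(P-s["eef_pos"])
k=R[:,2]>-60;print("held pts tool frame",np.percentile(R[k],[2,50,98],axis=0).round(1), k.sum()); b=R[k]; f=np.polyfit(b[:,0],b[:,2],1);print("tilt",np.degrees(np.arctan(f[0])))
chain([tool(490,-120,150,184),tool(x,y,60,184.1),tool(x,y,-25,184.1)])
```

```text
[462.28332675 106.57308785 148.29109573] 27.9333 16.127467235882726 [ 0.52503502  0.38293186 -1.32870825]
held pts tool frame [[  9.5  -8.9 -44.3]
 [ 38.4  -0.9 -42.6]
 [ 72.4   7.6 -40.6]] 2783
tilt -0.604241770901391
tr [-0.0401 -0.5673 -0.01  ] tw [-0.002  0.007 -0.021]
tr [-0.0227 -0.5878  0.225 ] tw [-0.     0.    -0.003]
tr [ 0.     -0.      0.2125] tw [-0.  0.  0.]
```

The spanner is held level (tilt 0.6°) and centred. I carry it to the tray.

jog_arm(
  motion=[
    {"translation": [-0.04, -0.567, -0.02], "twist": [0, 0, -0.02], "hand": 1},
    {"translation": [-0.04, -0.567, -0.02], "twist": [0, 0, -0.02], "hand": 1},
    {"translation": [-0.04, -0.567, -0.02], "twist": [0, 0, -0.02], "hand": 1},
    {"translation": [-0.04, -0.567, -0.02], "twist": [0, 0, -0.02], "hand": 1},
    {"translation": [-0.04, -0.567, -0.02], "twist": [0, 0, -0.02], "hand": 1},
    {"translation": [-0.04, -0.567, -0.02], "twist": [0, 0, -0.02], "hand": 1},
    {"translation": [-0.04, -0.567, -0.02], "twist": [0, 0, -0.02], "hand": 1},
  ],
)

```text
t: 28.57
eef_pos: [487.2, -126.5, 149.3]
eef_rot: [0.095, -3.135, 0.002]
force: [-0.6, 1.0, -1.5]
width: 16.3
grasp_force: 40.0
```

jog_arm(
  motion=[
    {"translation": [-0.023, -0.588, 0.08], "twist": [0, 0, 0], "hand": 1},
    {"translation": [-0.023, -0.588, 0.08], "twist": [0, 0, 0], "hand": 1},
    {"translation": [-0.023, -0.588, 0.08], "twist": [0, 0, 0], "hand": 1},
    {"translation": [-0.023, -0.588, 0.08], "twist": [0, 0, 0], "hand": 1},
    {"translation": [-0.023, -0.588, 0.15], "twist": [0, 0, 0], "hand": 1},
    {"translation": [-0.023, -0.588, 0.2], "twist": [0, 0, 0], "hand": 1},
    {"translation": [-0.023, -0.588, 0.225], "twist": [0, 0, 0], "hand": 1},
    {"translation": [-0.023, -0.588, 0.225], "twist": [0, 0, 0], "hand": 1},
  ],
)

```text
t: 29.23
eef_pos: [509.3, -354.2, 55.0]
eef_rot: [0.104, -3.129, -0.009]
force: [-0.4, 1.2, -1.6]
width: 16.1
grasp_force: 40.0
```

Run:
```python
from h import *
x,y=tray(0,2);s=robot.state();print(s["eef_pos"],s["width"]);chain([tool(x,y,-28,184.1)])
```

```text
[ 509.27035753 -354.23025798   55.03937629] 16.055384746612766
tr [-0.0178 -0.0015  0.2074] tw [ 0.011 -0.021 -0.01 ]
```

jog_arm(
  motion=[
    {"translation": [-0.012, 0, 0.08], "twist": [0.01, -0.02, -0.01], "hand": 1},
    {"translation": [-0.012, 0, 0.14], "twist": [0.01, -0.02, -0.01], "hand": 1},
    {"translation": [-0.012, 0, 0.18], "twist": [0.01, -0.02, -0.01], "hand": 1},
    {"translation": [-0.012, 0, 0.2], "twist": [0.01, -0.02, -0.01], "hand": 1},
    {"translation": [-0.012, 0, 0.207], "twist": [0.01, -0.02, -0.01], "hand": 1},
    {"translation": [-0.012, 0, 0.207], "twist": [0.01, -0.02, -0.01], "hand": 1},
  ],
)

```text
t: 29.73
eef_pos: [519.2, -352.5, -21.2]
eef_rot: [-0.121, 3.13, -0.008]
force: [-0.1, -0.8, -1.6]
width: 16.0
grasp_force: 40.0
```

jog_arm(
  motion=[
    {"translation": [0, 0, 0.004], "twist": [0, 0, 0], "hand": 1},
    {"translation": [0, 0, 0.008], "twist": [0, 0, 0], "hand": 1},
    {"translation": [0, 0, 0.008], "twist": [0, 0, 0], "hand": 1},
  ],
)

```text
t: 29.98
eef_pos: [519.1, -354.4, -23.9]
eef_rot: [-0.117, 3.13, -0.01]
force: [0.2, -0.4, -1.3]
width: 16.5
grasp_force: 40.0
```

jog_arm(
  motion=[
    {"translation": [0, 0, 0.002], "twist": [0, 0, 0], "hand": 1},
    {"translation": [0, 0, 0.004], "twist": [0, 0, 0], "hand": 1},
    {"translation": [0, 0, 0.004], "twist": [0, 0, 0], "hand": 1},
  ],
)

```text
t: 30.23
eef_pos: [518.6, -354.3, -26.3]
eef_rot: [-0.117, 3.131, -0.009]
force: [0.5, -0.3, -1.4]
width: 16.3
grasp_force: 40.0
```

jog_arm(
  motion=[
    {"translation": [0, 0, 0.006], "twist": [0, 0, 0], "hand": 1},
    {"translation": [0, 0, 0.012], "twist": [0, 0, 0], "hand": 1},
    {"translation": [0, 0, 0.012], "twist": [0, 0, 0], "hand": 1},
  ],
)

```text
t: 30.48
eef_pos: [518.2, -354.0, -31.8]
eef_rot: [-0.118, 3.132, -0.008]
force: [0.9, -0.3, -1.2]
width: 15.9
grasp_force: 40.0
```

jog_arm(
  motion=[
    {"translation": [0, 0, 0.0025], "twist": [0, 0, 0], "hand": 1},
    {"translation": [0, 0, 0.004], "twist": [0, 0, 0], "hand": 1},
    {"translation": [0, 0, 0.004], "twist": [0, 0, 0], "hand": 1},
  ],
)

```text
t: 30.73
eef_pos: [518.6, -354.1, -33.0]
eef_rot: [-0.118, 3.131, -0.009]
force: [-0.6, 0.0, -1.0]
width: 16.1
grasp_force: 40.0
```

jog_arm(
  motion=[
    {"translation": [0, 0, 0.002], "twist": [0, 0, 0], "hand": 1},
    {"translation": [0, 0, 0.002], "twist": [0, 0, 0], "hand": 1},
  ],
)

```text
t: 30.9
eef_pos: [518.8, -354.2, -33.6]
eef_rot: [-0.118, 3.13, -0.009]
force: [0.3, -0.1, 0.7]
width: 16.0
grasp_force: 40.0
```

jog_arm(
  motion=[
    {"translation": [0, 0, 0.002], "twist": [0, 0, 0], "hand": 1},
    {"translation": [0, 0, 0.001], "twist": [0, 0, 0], "hand": 0.8},
    {"translation": [0, 0, 0.0], "twist": [0, 0, 0], "hand": 0.7},
    {"translation": [0, 0, 0], "twist": [0, 0, 0], "hand": 0.7},
    {"translation": [0, 0, -0.03], "twist": [0, 0, 0], "hand": 0.7},
    {"translation": [0, 0, -0.1], "twist": [0, 0, 0], "hand": 0.7},
    {"translation": [0, 0, -0.2], "twist": [0, 0, 0], "hand": 0.5},
    {"translation": [0, 0, -0.3], "twist": [0, 0, 0], "hand": 0.5},
    {"translation": [0, 0, -0.4], "twist": [0, 0, 0], "hand": 0.5},
    {"translation": [0, 0, -0.45], "twist": [0, 0, 0], "hand": 0.5},
  ],
)

```text
t: 31.73
eef_pos: [519.7, -353.9, 152.9]
eef_rot: [-0.118, 3.124, -0.016]
force: [0.3, -0.2, 0.8]
width: 41.1
grasp_force: 0.0
```

Run:
```python
from h import *
s=robot.state();print(s["eef_pos"],s["t"],s["width"],s["joint_pos"])
p,d,C=shot("w13")
v,u=np.mgrid[60:222,120:400];uv=np.c_[u.ravel(),v.ravel()];P=depthpts(C,uv,d);g=cv2.cvtColor(p,cv2.COLOR_RGB2HSV)[v.ravel(),u.ravel()].astype(int)
t=np.c_[(P[:,:2]-TC)@TX,(P[:,:2]-TC)@TY,P[:,2]]
k=(g[:,1]<70)&(g[:,2]>80)&(abs(t[:,0])<105)&(abs(t[:,1])<30);q=t[k];print(k.sum(),np.percentile(q,[1,50,99],axis=0).round(1))
for x in range(-75,40,15):
    w=q[abs(q[:,0]-x)<3]; 
    if len(w)>5: print(x,w[:,1].min().round(1),w[:,1].max().round(1),np.median(w[:,2]).round(1))
# clamp from w1 and top0
for n,f in (("top","top0"),("wrist","w1")):
    z=np.load(f+".npz");C=cam(n,{"eef_pos":z["pos"],"eef_rot":z["rot"]} if n=="wrist" else None)
    hs=cv2.cvtColor(z["p"],cv2.COLOR_RGB2HSV).astype(int);m=(hs[...,1]>100)&(hs[...,0]<35)&(hs[...,0]>8)
    for c in blobs(m,20):
        X=plane(C,[c[:,0].mean(0)],18)[0]
        if abs(X[0]-655)<30 and abs(X[1]-140)<30:
            P=plane(C,c[:,0],18)[:,:2];(ox,oy),(w,h),an=cv2.minAreaRect(np.float32(P));print(n,ox,oy,w,h,an)
```

```text
[ 519.66555403 -353.88537856  152.85368139] 31.7333 41.06714341225835 [ 0.98543522  0.48572242 -0.63099637  1.6738604   0.32256709  1.06817715
  1.90380576]
1890 [[-70.4 -16.9   1.1]
 [ -4.5   2.    8.8]
 [ 72.3  20.2 351.1]]
-60 -14.8 16.7 9.4
-45 -12.8 14.4 9.1
-30 -7.7 9.7 8.4
-15 -6.5 8.5 8.7
0 -7.8 8.7 8.5
15 -6.5 8.8 8.6
30 -6.5 9.0 8.7
top 649.2379150390625 142.70697021484375 30.886362075805664 44.965396881103516 46.89535903930664
wrist 650.9141235351562 140.58901977539062 42.39551544189453 45.04119110107422 78.68873596191406
```

The spanner lies flat in the tray at tray y of about 1. Last is the clamp, where I take a close look first.

Run:
```python
from h import *
chain([tool(600,-120,160,168),tool(655,125,120,148)])
```

```text
tr [-0.2406  0.5701 -0.0145] tw [-0.022  0.04   0.544]
tr [-0.0071  0.6277  0.1   ] tw [0.    0.    0.667]
```

jog_arm(
  motion=[
    {"translation": [-0.24, 0.57, -0.015], "twist": [-0.02, 0.04, 0.54], "hand": 0.45},
    {"translation": [-0.24, 0.57, -0.015], "twist": [-0.02, 0.04, 0.54], "hand": 0.45},
    {"translation": [-0.24, 0.57, -0.015], "twist": [-0.02, 0.04, 0.54], "hand": 0.45},
    {"translation": [-0.24, 0.57, -0.015], "twist": [-0.02, 0.04, 0.54], "hand": 0.45},
    {"translation": [-0.24, 0.57, -0.015], "twist": [-0.02, 0.04, 0.54], "hand": 0.45},
    {"translation": [-0.24, 0.57, -0.015], "twist": [-0.02, 0.04, 0.54], "hand": 0.45},
    {"translation": [-0.24, 0.57, -0.015], "twist": [-0.02, 0.04, 0.54], "hand": 0.45},
  ],
)

```text
t: 32.37
eef_pos: [598.1, -106.5, 153.7]
eef_rot: [-0.302, -3.118, -0.019]
force: [0.3, 2.1, 0.9]
width: 48.0
grasp_force: 0.0
```

jog_arm(
  motion=[
    {"translation": [-0.007, 0.628, 0.1], "twist": [0, 0, 0.67], "hand": 0.45},
    {"translation": [-0.007, 0.628, 0.1], "twist": [0, 0, 0.67], "hand": 0.45},
    {"translation": [-0.007, 0.628, 0.1], "twist": [0, 0, 0.67], "hand": 0.45},
    {"translation": [-0.007, 0.628, 0.1], "twist": [0, 0, 0.67], "hand": 0.45},
    {"translation": [-0.007, 0.628, 0.1], "twist": [0, 0, 0.67], "hand": 0.45},
    {"translation": [-0.007, 0.628, 0.1], "twist": [0, 0, 0.67], "hand": 0.45},
    {"translation": [-0.007, 0.628, 0.1], "twist": [0, 0, 0.67], "hand": 0.45},
    {"translation": [-0.007, 0.628, 0.1], "twist": [0, 0, 0.67], "hand": 0.45},
  ],
)

```text
t: 33.03
eef_pos: [648.8, 132.0, 112.7]
eef_rot: [-0.851, -3.01, -0.008]
force: [0.6, -0.4, -0.1]
width: 47.4
grasp_force: 0.0
```

Run:
```python
from h import *
s=robot.state();print(s["eef_pos"],s["eef_rot"],s["t"],s["width"],s["joint_pos"])
p,d,C=shot("w14")
hs=cv2.cvtColor(p,cv2.COLOR_RGB2HSV).astype(int);m=(hs[...,1]>100)&(hs[...,0]<35)&(hs[...,0]>8);m[216:]=0
for c in blobs(m,100)[:3]: print(cv2.boundingRect(c),plane(C,[c[:,0].mean(0)],18).round(1))
cv2.imwrite("pics/w14c.png",cv2.resize(p[60:260,150:370],None,fx=2.5,fy=2.5,interpolation=cv2.INTER_CUBIC)[:,:,::-1])
```

```text
[648.78730222 131.99902545 112.73671342] [-0.85093849 -3.00957393 -0.008326  ] 33.0333 47.40025505570283 [ 0.11412998  0.57720477 -0.54596947  1.60718189  0.31669804  1.05717341
  0.50088374]
(251, 156, 31, 44) [[650.9 144.2  18. ]]
```

View pics/w14c.png

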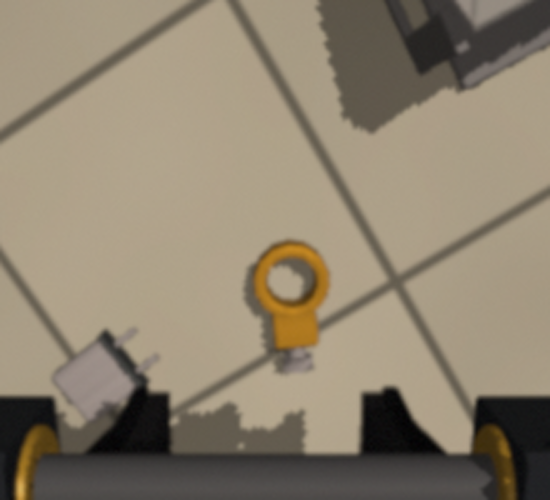

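The clamp shows its eye at (267,172), boss (268,192) and bolt (268,204) in full-frame pixels. The crystal holder is off to the left.

Run:
```python
from h import *
z=np.load("w14.npz");C=cam("wrist",{"eef_pos":z["pos"],"eef_rot":z["rot"]})
P=plane(C,[(266.8,171.6),(268.4,192),(268.4,204),(188,213)],18);print(P.round(1),np.hypot(*(P[1]-P[0])[:2]),depthpts(C,[(268,192),(268.4,204)],z["d"]).round(1))
v=P[1]-P[0];print(np.degrees(np.arctan2(v[1],v[0])))
h=v[:2]/np.hypot(*v[:2]);g=P[0,:2]+24*h;print("grip",g)
yaw=np.degrees(np.arctan2(v[1],v[0]))+180
go(*tool(g[0],g[1],-28,yaw))
```

```text
[[644.8 148.2  18. ]
 [665.3 137.9  18. ]
 [677.2 130.8  18. ]
 [638.9  48.2  18. ]] 22.948446239095762 [[665.1 137.5  18. ]
 [678.3 130.4  14.5]]
-26.61424034186744
grip [666.28389462 137.43618887]
tr [-0.0286  0.0421  0.3516] tw [-0.    -0.026 -0.173]
```

jog_arm(
  motion=[
    {"translation": [-0.028, 0.042, 0.1], "twist": [0, -0.02, -0.13], "hand": 0.5},
    {"translation": [-0.028, 0.042, 0.2], "twist": [0, -0.02, -0.13], "hand": 0.5},
    {"translation": [-0.028, 0.042, 0.29], "twist": [0, -0.02, -0.13], "hand": 0.5},
    {"translation": [-0.028, 0.042, 0.335], "twist": [0, -0.02, -0.13], "hand": 0.5},
    {"translation": [-0.028, 0.042, 0.357], "twist": [0, -0.02, -0.13], "hand": 0.5},
    {"translation": [-0.028, 0.042, 0.36], "twist": [0, -0.02, -0.13], "hand": 0.5},
    {"translation": [-0.028, 0.042, 0.36], "twist": [0, -0.02, -0.13], "hand": 0.5},
  ],
)

```text
t: 33.67
eef_pos: [667.5, 134.6, -30.4]
eef_rot: [-0.765, -3.046, -0.001]
force: [1.5, 0.0, 0.7]
width: 43.2
grasp_force: 0.0
```

Run:
```python
from h import *
s=robot.state();print(s["eef_pos"],s["t"],s["width"],s["force"]);go(*tool(666.5,137.2,-34,152))
```

```text
[667.52889101 134.56891992 -30.40958123] 33.6667 43.2450761676361 [1.45933928 0.0180271  0.66174292]
tr [0.0054 0.0046 0.009 ] tw [ 0.001 -0.002 -0.007]
```

jog_arm(
  motion=[
    {"translation": [0.004, 0.005, 0.006], "twist": [0, 0, 0], "hand": 0.6},
    {"translation": [0.004, 0.005, 0.006], "twist": [0, 0, 0], "hand": 0.7},
    {"translation": [0.004, 0.005, 0.006], "twist": [0, 0, 0], "hand": 0.8},
    {"translation": [0.004, 0.005, 0.006], "twist": [0, 0, 0], "hand": 0.9},
    {"translation": [0.004, 0.005, 0.006], "twist": [0, 0, 0], "hand": 1},
    {"translation": [0.004, 0.005, 0.006], "twist": [0, 0, 0], "hand": 1},
    {"translation": [0.004, 0.005, 0.006], "twist": [0, 0, 0], "hand": 1},
    {"translation": [0.004, 0.005, 0.006], "twist": [0, 0, 0], "hand": 1},
  ],
  force=35,
)

```text
t: 34.33
eef_pos: [666.5, 138.5, -32.8]
eef_rot: [-0.763, -3.046, -0.001]
force: [-2.6, -1.2, 5.4]
width: 19.6
grasp_force: 34.8
```

jog_arm(
  motion=[
    {"translation": [0, 0, -0.01], "twist": [0, 0, 0], "hand": 1},
    {"translation": [0, 0, -0.04], "twist": [0, 0, 0], "hand": 1},
    {"translation": [0, 0, -0.12], "twist": [0, 0, 0], "hand": 1},
    {"translation": [0, 0, -0.2], "twist": [0, 0, 0], "hand": 1},
    {"translation": [0, 0, -0.3], "twist": [0, 0, 0], "hand": 1},
    {"translation": [0, 0, -0.4], "twist": [0, 0, 0], "hand": 1},
    {"translation": [0, 0, -0.45], "twist": [0, 0, 0], "hand": 1},
    {"translation": [0, 0, -0.45], "twist": [0, 0, 0], "hand": 1},
  ],
)

```text
t: 35.0
eef_pos: [669.9, 140.3, 153.7]
eef_rot: [0.761, 3.04, 0.01]
force: [0.1, 1.0, -0.8]
width: 19.5
grasp_force: 34.8
```

Run:
```python
from h import *
s=robot.state();print(s["eef_pos"],s["t"],s["width"],s["force"])
p,d,C=shot("w15")
hs=cv2.cvtColor(p,cv2.COLOR_RGB2HSV).astype(int);m=(hs[...,1]>100)&(hs[...,0]<35)&(hs[...,0]>8);m[216:]=0
v,u=np.nonzero(m);P=depthpts(C,np.c_[u,v],d);R=Ro.from_rotvec(s["eef_rot"]).inv().apply(P-s["eef_pos"])
R=R[(R[:,2]>-80)&(R[:,2]<0)&(abs(R[:,1])<30)];print(len(R),np.percentile(R,[2,50,98],axis=0).round(1))
top=R[R[:,2]<np.percentile(R[:,2],60)];print("tilt",np.degrees(np.polyfit(R[:,0],R[:,2],1)[0]))
x,y=tray(8,52);chain([tool(610,-100,150,168),tool(x,y,60,184.1),tool(x,y,-25,184.1)])
```

```text
[669.89983538 140.31789233 153.68736397] 35.0 19.53729953480317 [ 0.1224158   1.03639924 -0.83394698]
1524 [[ 12.  -16.2 -50.3]
 [ 28.2  -0.8 -48.7]
 [ 39.2  14.5 -35.2]]
tilt -6.849620998235112
tr [-0.1535 -0.5966 -0.0017] tw [ 0.008  0.006 -0.536]
tr [ 0.1147 -0.5444  0.225 ] tw [-0.     0.    -0.537]
tr [ 0.     -0.      0.2125] tw [-0.  0.  0.]
```

jog_arm(
  motion=[
    {"translation": [-0.153, -0.597, -0.01], "twist": [0, 0, -0.53], "hand": 1},
    {"translation": [-0.153, -0.597, -0.01], "twist": [0, 0, -0.53], "hand": 1},
    {"translation": [-0.153, -0.597, -0.01], "twist": [0, 0, -0.53], "hand": 1},
    {"translation": [-0.153, -0.597, -0.01], "twist": [0, 0, -0.53], "hand": 1},
    {"translation": [-0.153, -0.597, -0.01], "twist": [0, 0, -0.53], "hand": 1},
    {"translation": [-0.153, -0.597, -0.01], "twist": [0, 0, -0.53], "hand": 1},
    {"translation": [-0.153, -0.597, -0.01], "twist": [0, 0, -0.53], "hand": 1},
  ],
)

```text
t: 35.63
eef_pos: [604.3, -113.4, 147.6]
eef_rot: [-0.355, -3.114, 0.01]
force: [-0.2, -1.8, -1.5]
width: 19.8
grasp_force: 34.8
```

jog_arm(
  motion=[
    {"translation": [0.115, -0.544, 0.1], "twist": [0, 0, -0.54], "hand": 1},
    {"translation": [0.115, -0.544, 0.1], "twist": [0, 0, -0.54], "hand": 1},
    {"translation": [0.115, -0.544, 0.1], "twist": [0, 0, -0.54], "hand": 1},
    {"translation": [0.115, -0.544, 0.1], "twist": [0, 0, -0.54], "hand": 1},
    {"translation": [0.115, -0.544, 0.15], "twist": [0, 0, -0.54], "hand": 1},
    {"translation": [0.115, -0.544, 0.2], "twist": [0, 0, -0.54], "hand": 1},
    {"translation": [0.115, -0.544, 0.225], "twist": [0, 0, -0.54], "hand": 1},
    {"translation": [0.115, -0.544, 0.225], "twist": [0, 0, -0.54], "hand": 1},
    {"translation": [0.115, -0.544, 0.225], "twist": [0, 0, -0.54], "hand": 1},
  ],
)

```text
t: 36.38
eef_pos: [516.6, -302.1, 59.0]
eef_rot: [0.112, -3.136, -0.006]
force: [1.0, 0.8, -0.2]
width: 19.1
grasp_force: 34.8
```

Run:
```python
from h import *
x,y=tray(8,52);s=robot.state();print(s["eef_pos"],s["width"]);chain([tool(x,y,-22,184.1)])
```

```text
[ 516.56653012 -302.14938289   59.00913193] 19.13890480025299
tr [-0.0087 -0.0047  0.2025] tw [ 0.008 -0.007 -0.001]
```

jog_arm(
  motion=[
    {"translation": [-0.007, -0.004, 0.08], "twist": [0.01, 0, 0], "hand": 1},
    {"translation": [-0.007, -0.004, 0.14], "twist": [0.01, 0, 0], "hand": 1},
    {"translation": [-0.007, -0.004, 0.18], "twist": [0.01, 0, 0], "hand": 1},
    {"translation": [-0.007, -0.004, 0.2], "twist": [0.01, 0, 0], "hand": 1},
    {"translation": [-0.007, -0.004, 0.2], "twist": [0.01, 0, 0], "hand": 1},
    {"translation": [-0.007, -0.004, 0.2], "twist": [0.01, 0, 0], "hand": 1},
  ],
)

```text
t: 36.88
eef_pos: [521.1, -304.3, -18.8]
eef_rot: [0.113, -3.139, 0.007]
force: [0.7, 1.0, -0.1]
width: 19.5
grasp_force: 34.8
```

jog_arm(
  motion=[
    {"translation": [0, 0, 0.003], "twist": [0, 0, 0], "hand": 1},
    {"translation": [0, 0, 0.007], "twist": [0, 0, 0], "hand": 1},
    {"translation": [0, 0, 0.007], "twist": [0, 0, 0], "hand": 1},
  ],
)

```text
t: 37.13
eef_pos: [520.2, -305.6, -21.8]
eef_rot: [0.11, -3.139, 0.008]
force: [-0.2, 0.9, -0.7]
width: 19.5
grasp_force: 34.8
```

jog_arm(
  motion=[
    {"translation": [0, 0, 0.003], "twist": [0, 0, 0], "hand": 1},
    {"translation": [0, 0, 0.006], "twist": [0, 0, 0], "hand": 1},
    {"translation": [0, 0, 0.006], "twist": [0, 0, 0], "hand": 1},
  ],
)

```text
t: 37.38
eef_pos: [519.4, -305.4, -25.2]
eef_rot: [0.109, -3.138, 0.006]
force: [-0.4, 1.0, -1.2]
width: 19.4
grasp_force: 34.8
```

jog_arm(
  motion=[
    {"translation": [0, 0, 0.003], "twist": [0, 0, 0], "hand": 1},
    {"translation": [0, 0, 0.006], "twist": [0, 0, 0], "hand": 1},
    {"translation": [0, 0, 0.006], "twist": [0, 0, 0], "hand": 1},
  ],
)

```text
t: 37.63
eef_pos: [519.3, -305.3, -27.9]
eef_rot: [0.109, -3.137, 0.006]
force: [1.2, -0.3, -0.6]
width: 19.7
grasp_force: 34.8
```

jog_arm(
  motion=[
    {"translation": [0, 0, 0.0025], "twist": [0, 0, 0], "hand": 1},
    {"translation": [0, 0, 0.004], "twist": [0, 0, 0], "hand": 1},
    {"translation": [0, 0, 0.004], "twist": [0, 0, 0], "hand": 1},
  ],
)

```text
t: 37.88
eef_pos: [519.5, -305.2, -29.3]
eef_rot: [0.11, -3.138, 0.006]
force: [0.4, -0.1, -1.4]
width: 19.7
grasp_force: 34.8
```

jog_arm(
  motion=[
    {"translation": [0, 0, 0.002], "twist": [0, 0, 0], "hand": 1},
    {"translation": [0, 0, 0.002], "twist": [0, 0, 0], "hand": 1},
  ],
)

```text
t: 38.05
eef_pos: [519.7, -305.3, -29.8]
eef_rot: [0.11, -3.138, 0.006]
force: [0.5, -0.4, 0.3]
width: 19.4
grasp_force: 34.8
```

jog_arm(
  motion=[
    {"translation": [0, 0, 0.002], "twist": [0, 0, 0], "hand": 1},
    {"translation": [0, 0, 0.002], "twist": [0, 0, 0], "hand": 1},
    {"translation": [0, 0, 0.001], "twist": [0, 0, 0], "hand": 0.75},
    {"translation": [0, 0, 0], "twist": [0, 0, 0], "hand": 0.69},
    {"translation": [0, 0, 0], "twist": [0, 0, 0], "hand": 0.69},
    {"translation": [0, 0, -0.03], "twist": [0, 0, 0], "hand": 0.69},
    {"translation": [0, 0, -0.1], "twist": [0, 0, 0], "hand": 0.69},
    {"translation": [0, 0, -0.2], "twist": [0, 0, 0], "hand": 0.69},
    {"translation": [0, 0, -0.3], "twist": [0, 0, 0], "hand": 0.69},
    {"translation": [0, 0, -0.4], "twist": [0, 0, 0], "hand": 0.69},
  ],
)

```text
t: 38.88
eef_pos: [519.6, -304.2, 132.4]
eef_rot: [0.111, -3.138, 0.006]
force: [0.5, -0.9, -0.0]
width: 27.5
grasp_force: 0.0
```

jog_arm(
  motion=[
    {"translation": [0, 0.4, -0.15], "twist": [0, 0, 0], "hand": 0.5},
    {"translation": [0, 0.4, -0.15], "twist": [0, 0, 0], "hand": 0.5},
    {"translation": [0, 0.4, -0.15], "twist": [0, 0, 0], "hand": 0.5},
    {"translation": [0, 0.4, -0.15], "twist": [0, 0, 0], "hand": 0.5},
    {"translation": [0, 0.4, -0.15], "twist": [0, 0, 0], "hand": 0.5},
    {"translation": [0, 0.4, -0.15], "twist": [0, 0, 0], "hand": 0.5},
  ],
)

```text
t: 39.38
eef_pos: [509.7, -141.3, 191.8]
eef_rot: [-0.12, 3.138, -0.009]
force: [0.9, -1.1, -0.1]
width: 43.2
grasp_force: 0.0
```

Run:
```python
from h import *
q,e,T=shot("t16","top");S,_,_=shot("s16","scene")
cv2.imwrite("pics/f16.png",np.hstack([cv2.resize(q[120:220,335:430],(360,378)),cv2.resize(S[140:220,60:190],(420,378))])[:,:,::-1])
hs=cv2.cvtColor(q,cv2.COLOR_RGB2HSV).astype(int);m=(hs[...,1]>100)&(hs[...,0]<35)&(hs[...,2]>90);m[:62]=0
for c in blobs(m,15)[:6]:
    u=c[:,0].mean(0);P=depthpts(T,c[:,0],e);v=P.mean(0)[:2]-TC;print(u.round(),P.mean(0).round(),"tray",(v@TX).round(),(v@TY).round(),"z",np.percentile(P[:,2],[10,90]).round())
print(robot.state()["t"])
```

```text
[501.  93.] [ 726. -699.   37.] tray 186.0 -357.0 z [ 8. 37.]
[273. 114.] [668. -54.  26.] tray 174.0 291.0 z [24. 29.]
[137. 165.] [516. 312.  56.] tray 48.0 666.0 z [51. 62.]
39.4833
```

View pics/f16.png

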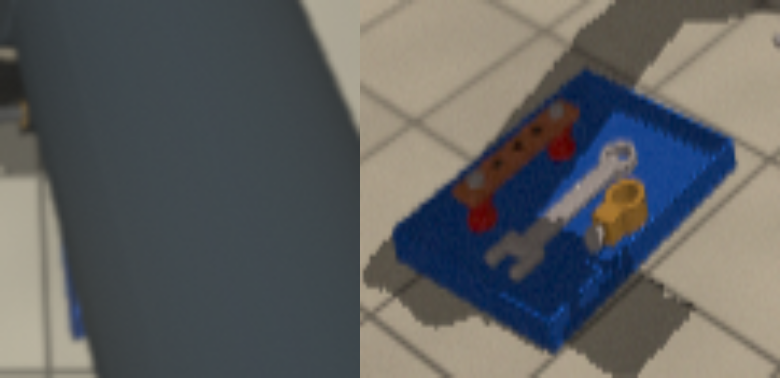

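The scene view shows the bar, spanner and clamp flat and apart in the blue tray, and the bin kit is unchanged. I hand the job in.

```bash
python3 -c "
from bench import robot
print(robot.sign_off())"
```

```text
the job is handed in; nothing more can be done
None
```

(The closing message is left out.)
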